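Reset the tripped bench demagnetiser, load the cold chisels and set its power to step five

TASK

The bench demagnetiser has tripped: turn its black power switch anticlockwise to the off stop, and only then press the recessed red reset button in its front fully in with the point of the punch from the tray. Next, with the switch still off, lay every cold chisel on the bench side by side on the steel pole plate, each squarely across the brass strip with its middle over it; when they all lie there, turn the switch up to step five, five clicks clockwise from off. Finish with the punch back in its tray, and leave everything else where it stands.

Things in the scene. Friction and masses are not known exactly. Their poses are not given: they have to be found in the camera images.
- demagnetiser: Fixed grey-green steel casing, 180 mm deep (its x), 360 mm wide (its y), top 70 mm above the bench. Origin: centre of its underside. x runs from its front (turned to the robot, with the black-shrouded reset button) to its back, y to its left, z up. On top: bright pole plate on the left, power switch on an aluminium plate on the right.
- pole_plate (a point): Centre of the top face of the pole plate, axes as the casing. Bright steel plate, 172 mm in x by 205 mm in y, 74 mm above the bench, with a 12 mm wide brass strip flush in its middle, along y: the gap between the two poles. Four chisels fit side by side, 50 mm apart, each along x. A steel fence 6 mm thick, 8 mm above the plate, stands beyond each end, its inner face at y +-114.5 mm.
- dial (a joint): Angle (rad) of the power switch: 0 at the off stop (fully anticlockwise from above, pointer at the red dot), growing clockwise to 4.19 at the other stop. It clicks every 30 degrees (0.524 rad): steps 1 to 8, black dots of growing size; step five is 2.618. About 0.11 N m takes it over a click; let go, it drops into the nearest click.
- dial_grip (a point): On the switch's axis, 103 mm above the bench, 10 mm below the top of its black grip bar. Bar 50 mm long, 13 mm thick, standing 30 mm above a round skirt (50 mm wide, top 83 mm above the bench). The bar lies along its white pointer line, which at dial 0 points 120 degrees to the left (anticlockwise) of the casing's x and turns clockwise with the dial.
- button_mouth (a point): Centre of the mouth of the black round shroud (33 mm outside) at the right of the casing's front, 38 mm above the bench, 14 mm out from the front. Axes as the casing: the hole runs level along +x. It is 18 mm wide; the red button (15 mm wide) lies 8 mm deep in it.
- reset_button (a joint): Travel of the reset button (m): 0 out, 0.005 fully in, pressed along the casing's +x. Spring: 1.5 N to start it, 4 N fully in; it comes back by itself. Counts as pressed from 0.0035.
- punch: Steel punch, 121 mm long, shank 16 mm thick, lying in the tray, 0.12 kg. Origin: centre of its underside as it lies (8 mm below its axis); y runs along it from the point (y -60 mm) to the struck end (y +60). The shank is straight from y -24 to +60, then tapers to the point.
- punch_tip (a point): The point of the punch, on its axis, at y = -60 mm of the punch.
- tool_tray: Fixed shallow wooden tray on the right, 190 x 120 mm (its x, y), rim 14 mm above the bench, walls and floor 6 mm thick. Origin: centre of its underside.
- chisel_0_mid (a point): Middle of a cold chisel: 176 mm long, octagonal shank 20 mm wide, 21 mm high, flat blade 26 mm wide. Its y axis runs along the chisel, from the blade's edge (y -88) to the struck end (y +88); the shank runs from y -40 to +88. The axis is 10.5 mm above what it lies on. 0.3 kg. Two to four lie on the bench, left of the casing; None if absent. Behind them lies a fixed, bent iron poker, 16 mm thick.
- chisel_1_mid (a point): Middle of a cold chisel: 176 mm long, octagonal shank 20 mm wide, 21 mm high, flat blade 26 mm wide. Its y axis runs along the chisel, from the blade's edge (y -88) to the struck end (y +88); the shank runs from y -40 to +88. The axis is 10.5 mm above what it lies on. 0.3 kg. Two to four lie on the bench, left of the casing; None if absent. Behind them lies a fixed, bent iron poker, 16 mm thick.
- chisel_2_mid (a point): Middle of a cold chisel: 176 mm long, octagonal shank 20 mm wide, 21 mm high, flat blade 26 mm wide. Its y axis runs along the chisel, from the blade's edge (y -88) to the struck end (y +88); the shank runs from y -40 to +88. The axis is 10.5 mm above what it lies on. 0.3 kg. Two to four lie on the bench, left of the casing; None if absent. Behind them lies a fixed, bent iron poker, 16 mm thick.
- chisel_3_mid (a point): Middle of a cold chisel: 176 mm long, octagonal shank 20 mm wide, 21 mm high, flat blade 26 mm wide. Its y axis runs along the chisel, from the blade's edge (y -88) to the struck end (y +88); the shank runs from y -40 to +88. The axis is 10.5 mm above what it lies on. 0.3 kg. Two to four lie on the bench, left of the casing; None if absent. Behind them lies a fixed, bent iron poker, 16 mm thick.
- oil_can: Bystander, to be left alone: thumb oiler, grey cone with a bent spout, 76 x 76 x 166 mm, left rear. Origin: centre of its underside.
- grease_pot: Bystander, to be left alone: tan stoneware pot, 88 mm across, 56 high, left. Origin: centre of its underside.
- match_tin: Bystander, to be left alone: flat brass-coloured tin, 42 x 64 x 18 mm, near the front edge of the bench. Origin: centre of its underside.
- padlock: Bystander, to be left alone: brown padlock lying flat, 80 x 52 x 16 mm, near the front edge of the bench. Origin: centre of its underside.
Things that resemble listed ones, but are neither listed nor needed, are in the scene too. Leave any green look-alike of the part that bears chisel_0_mid alone.

How it is judged (in metres and radians):
On the way, in this order (a step that is already met when the one before it is completed fails the run):
1. the switch is turned back to the off stop (value of joint dial below 0.13 rad), for 0.2 s.
2. with the switch off, the reset button is pressed in with the punch (value of joint dial below 0.13 rad and value of joint reset_button above 0.0035 m and contact force between punch and reset_button above 0.5 N), for 0.1 s.
3. with the switch still off, every chisel lies on the pole plate across the brass strip (value of joint dial below 0.13 rad and x of chisel_0_mid in the frame of pole_plate between -0.03 and 0.03 m and y of chisel_0_mid in the frame of pole_plate between -0.1 and 0.1 m and z of chisel_0_mid in the frame of pole_plate between 0.004 and 0.018 m and angle between the y axis of each of chisel_0_mid, chisel_1_mid, chisel_2_mid, chisel_3_mid and the x axis of pole_plate, either way round below 0.25 rad and x of chisel_1_mid in the frame of pole_plate between -0.03 and 0.03 m and y of chisel_1_mid in the frame of pole_plate between -0.1 and 0.1 m and z of chisel_1_mid in the frame of pole_plate between 0.004 and 0.018 m and x of chisel_2_mid in the frame of pole_plate between -0.03 and 0.03 m and y of chisel_2_mid in the frame of pole_plate between -0.1 and 0.1 m and z of chisel_2_mid in the frame of pole_plate between 0.004 and 0.018 m and x of chisel_3_mid in the frame of pole_plate between -0.03 and 0.03 m and y of chisel_3_mid in the frame of pole_plate between -0.1 and 0.1 m and z of chisel_3_mid in the frame of pole_plate between 0.004 and 0.018 m), for 0.3 s.
At the end, for the whole second after the job is handed in: The power switch stands at step five (within a quarter of a click, 0.13 rad); every chisel lies flat on the pole plate itself, its middle within 30 mm of the middle of the brass strip, not beyond the plate's sides, square to the strip within 0.25 rad; the punch lies in the tray (value of joint dial between 2.48799 and 2.74799 rad and x of chisel_0_mid in the frame of pole_plate between -0.03 and 0.03 m and y of chisel_0_mid in the frame of pole_plate between -0.1 and 0.1 m and z of chisel_0_mid in the frame of pole_plate between 0.004 and 0.018 m and angle between the y axis of each of chisel_0_mid, chisel_1_mid, chisel_2_mid, chisel_3_mid and the x axis of pole_plate, either way round below 0.25 rad and x of chisel_1_mid in the frame of pole_plate between -0.03 and 0.03 m and y of chisel_1_mid in the frame of pole_plate between -0.1 and 0.1 m and z of chisel_1_mid in the frame of pole_plate between 0.004 and 0.018 m and x of chisel_2_mid in the frame of pole_plate between -0.03 and 0.03 m and y of chisel_2_mid in the frame of pole_plate between -0.1 and 0.1 m and z of chisel_2_mid in the frame of pole_plate between 0.004 and 0.018 m and x of chisel_3_mid in the frame of pole_plate between -0.03 and 0.03 m and y of chisel_3_mid in the frame of pole_plate between -0.1 and 0.1 m and z of chisel_3_mid in the frame of pole_plate between 0.004 and 0.018 m and x of punch in the frame of tool_tray between -0.09 and 0.09 m and y of punch in the frame of tool_tray between -0.055 and 0.055 m and z of punch in the frame of tool_tray between -0.002 and 0.03 m); the robot touches nothing.
It fails at once if the reset button is pressed with the fingers instead of the punch (contact force between the fingers and reset_button above 0.5 N).
It fails at once if a bystander (oil can, grease pot, match tin, padlock) is moved more than 3 cm (distance of any of oil_can, grease_pot, match_tin, padlock from where it was at the start of the episode above 0.03 m).
Of chisel_0, chisel_1, chisel_2, chisel_3 only 2 to 4 are there at a start; the rules pass over those that are not, and their reading is None.
At some moment in a run one of chisel_0, chisel_1, chisel_2, chisel_3 may be knocked a few centimetres aside while the robot is not near it.
It also fails if it takes over 210 s, if anything falls off the work surface, if the arm or the gripper's body presses on something with over 40 N, if the wrist force passes 120 N, or if a joint passes its speed limit or range.

ROBOT

A 6-joint arm with a two-finger parallel gripper is mounted at the origin on a cart in front of the work surface, level with it; the furniture and walls round the work are solid. World frame = base frame: x ahead of the robot, y to its left, z up, the work surface at z = 0. Lengths are in mm, angles in rad, forces in N, time in s.
With the tool pointing down it reaches from about 350 to 875 mm from the base axis. Payload 4.2 kg.
Tool frame: the origin (TCP) lies midway between the tips of the shut fingers; the grasp point (between the pads) lies 19 mm behind it (tcp_to_grasp is the distance from the TCP to the grasp point, in mm); z points along the fingers, y is the line along which they close (so a half turn about z gives the same grasp; the last joint's range is limited). The gripper opens to 85 mm and grips with 20 to 120 N. Pads are 22 mm wide; open, the fingers measure 114 mm over their backs; the gripper's body (76 mm by 85 mm) begins 54 mm behind the grasp point. The pads swing forward as they close: fully open they stand 13 mm farther back than shut.
Start: joints at [-0.901, 0.385, 0.008, 0, -1.194, -0.259], TCP at [249.602, -572.973, 231.312] pointing down, gripper open.
Joint ranges: [-3.14, 3.14], [-1.21, 2.06], [-1.07, 1.41], [-3.16, 2.05], [-2.99, -0.16], [-3.1, 3.1]. Speed limits (rad/s): [2.79, 2.79, 3.14, 3.14, 3.14, 3.14].

INTERFACE

Orientations are given as a unit quaternion [x, y, z, w].
In Python, from bench import read_state, get_image, job_done, tcp_to_grasp gives the robot as it stands.
- The arm moves only by the tool jog_arm, never from a script. Its argument "plan" is a list of rows, each a list of 3 entries, a list of its own where there are three numbers: the finger opening in mm, from 0 to 85.4, then the shift along the tool's x, y, z as a fraction of full scale, then the turn, a rotation vector about the tool's x, y, z as a fraction of full scale. A call has 1 to 10 rows; each row is the pose to reach, as a shift and turn from the pose commanded when the call began, along the tool's axes at that moment; what a row does not reach only later rows make up. Full scale, the value 1, is 0.1 m for a shift and 60 degrees for a turn. A row lasts 1/8 s, in which the tool goes at most 62.5 mm and 10.7 degrees, less where a joint would pass 70% of its speed; a pose out of reach is approached as far as the arm can. A call with a number of a shift or a turn outside -1 to 1 is refused whole. A call with a gripper value outside its range is refused whole. The fingers move at their own pace and stop on an object; the grip force is fixed at half the most. Time passes only in rows, so rows that repeat a pose let the fingers close. It gives the time, the measured TCP pose, the force, the opening and the grip force at its end, in the units of the state.
- read_state(): the state, without advancing time (a new reading comes with each control period).
- get_image(name): name is "side" or "top"; returns a dict with "img" (400x640x3 uint8, red, green, blue), "range_z" (400x640 float32, mm along the optical axis (not along the pixel's ray), 0 where there is no reading), "intrinsics" (3x3 intrinsics, pixels), "extrinsics" (4x4, takes a point from camera to world coordinates). Camera axes: x right, y down, z forward; pixel columns grow to the right and rows downward; lengths in mm; the calibration is good to about 2 mm. A picture is of the moment at which its call begins.
- job_done(): hands the job in; it is judged then, once.
The state is a dict: "clock": time; "joints": joint angles; "joint_vel": joint speeds; "joint_efforts": joint torques, N m; "position": TCP position; "ee_rot": TCP orientation; "contact_force": force on the tool from outside, world axes, zero at the start; "wrist_torque": the same for the moment, N m; "gripper_width": finger opening in mm; "grasp_force": force on a finger pad.
Only numpy, scipy, OpenCV 4.12 (cv2) and the standard library are available. Lean on these libraries where they do the work, as an engineer would, in place of code of your own. Each camera call takes 0.05 s, during which the arm holds its last target. There are 200 camera calls.

## Working session

There is one attempt and no reset: what is moved stays moved. The work goes in short steps, Python scripts to look and compute and a tool call to move; the robot and the scene stay as the last step left them, time stands still between calls to the robot, and variables do not carry over. Pictures are saved under pics/ and viewed, at most 14 in all, crops included, and the job is handed in when it is done.

Besides the shell and the picture viewer there is one more tool, called after "Call:" in YAML: its name, and indented under it one key for each argument. jog_arm: Moves the arm, as the interface text tells. Its arguments: {"type":"object","properties":{"plan":{"type":"array"}},"required":["plan"]}

```bash
mkdir -p pics; ls
cat > h.py <<'E'
import numpy as np,cv2
from bench import *
from scipy.spatial.transform import Rotation as R
def snap(n,f=None,crop=None,scale=1):
    d=get_image(n)
    if f:
        im=d["img"][:,:,::-1]
        if crop: x0,y0,x1,y1=crop; im=im[y0:y1,x0:x1]
        cv2.imwrite("pics/"+f,cv2.resize(im,None,fx=scale,fy=scale,interpolation=cv2.INTER_CUBIC))
    return d
def cloud(d):
    K=d["intrinsics"];E=d["extrinsics"];z=d["range_z"]
    v,u=np.mgrid[:z.shape[0],:z.shape[1]]
    p=np.stack([(u-K[0,2])/K[0,0]*z,(v-K[1,2])/K[1,1]*z,z],-1)
    return p@E[:3,:3].T+E[:3,3]
def ray(d,u,v,h):
    K=d["intrinsics"];E=d["extrinsics"]
    r=E[:3,:3]@np.array([(u-K[0,2])/K[0,0],(v-K[1,2])/K[1,1],1]);o=E[:3,3]
    return o+r*(h-o[2])/r[2]
def proj(d,p):
    K=d["intrinsics"];E=d["extrinsics"]
    c=E[:3,:3].T@(np.array(p)-E[:3,3]);q=K@c
    return q[:2]/q[2]
def rel(p,q=None,tool=None):
    "shift (full-scale units, tool axes) to world tcp p; turn for tool pointing down with tool-y axis at world yaw q"
    s=read_state();Rc=R.from_quat(s["ee_rot"])
    sh=Rc.inv().apply(np.array(p)-s["position"])/100
    return sh.round(3)
E
python3 - <<'E'
from h import *
s=read_state();print(s); print(R.from_quat(s["ee_rot"]).as_matrix().round(3), tcp_to_grasp)
for n in("top","side"):
    d=snap(n,n+"0.png",scale=1.25);print(n,d["intrinsics"],d["extrinsics"].round(3))
    np.savez(n+"0.npz",**d)
E
```

```text
pics
{'clock': 0.0, 'joints': array([-9.01402497e-01,  3.85596749e-01,  6.66641344e-03, -4.99184816e-04,
       -1.19402436e+00, -2.58585519e-01]), 'joint_vel': array([-0.00080259, -0.00072052,  0.00037055, -0.00038466,  0.00161655,
       -0.00128594]), 'joint_efforts': array([ 5.82957136e-05, -3.92287838e+01,  1.88400900e+01,  4.18620095e+00,
       -4.60841926e-03,  7.22824382e-06]), 'position': array([ 249.37824612, -572.46986939,  230.21318828]), 'ee_rot': array([-2.03872566e-01,  9.78996812e-01,  1.06890483e-03, -2.75496872e-04]), 'contact_force': array([-0.06095644,  0.07537921, -0.23114435]), 'wrist_torque': array([0.00417263, 0.03053244, 0.03819155]), 'grasp_force': 0.0, 'gripper_width': 85.41970005201667}
[[-0.917 -0.399 -0.001]
 [-0.399  0.917  0.002]
 [ 0.     0.002 -1.   ]] 18.700000000000003
top [[451.66579318   0.         311.11304514]
 [  0.         451.66579318 206.43740086]
 [  0.           0.           1.        ]] [[-2.200000e-02 -9.780000e-01  2.060000e-01  2.428980e+02]
 [-1.000000e+00  2.100000e-02 -9.000000e-03  5.092800e+01]
 [ 5.000000e-03 -2.060000e-01 -9.780000e-01  1.513163e+03]
 [ 0.000000e+00  0.000000e+00  0.000000e+00  1.000000e+00]]
side [[463.0646412    0.         324.66425577]
 [  0.         463.0646412  201.29190307]
 [  0.           0.           1.        ]] [[ 9.010000e-01 -1.980000e-01  3.860000e-01 -2.183880e+02]
 [-4.330000e-01 -4.070000e-01  8.040000e-01 -1.487247e+03]
 [-2.000000e-03 -8.920000e-01 -4.520000e-01  9.505990e+02]
 [ 0.000000e+00  0.000000e+00  0.000000e+00  1.000000e+00]]
```

View pics/top0.png

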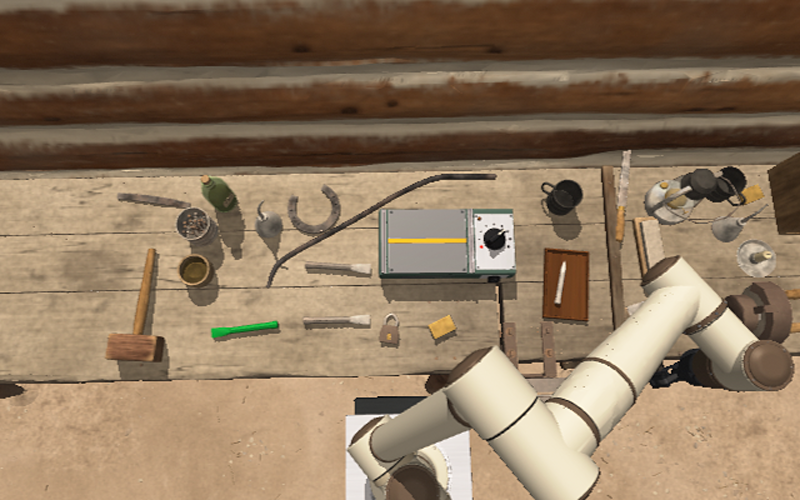

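View pics/side0.png

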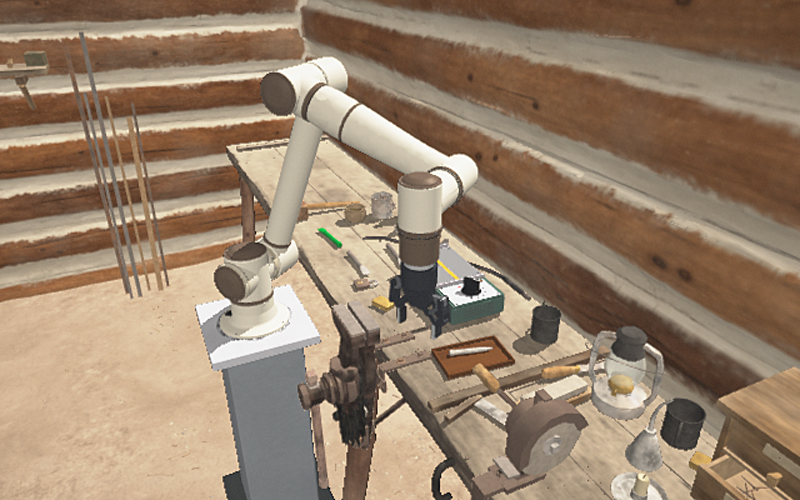

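The top view (800x500) shows two grey chisels at (338,269) and (336,322) and the green look-alike at (245,330). The demagnetiser's strip is at (427,241) and its switch at (494,239). The punch is in the tray at (561,282), with the tin at (442,326) and the padlock at (390,331). Next I measure and enlarge, including the grey thing at (153,198).

Run:
```python
from h import *
d=dict(np.load("top0.npz"));im=d["img"][:,:,::-1];P=cloud(d)
a=cv2.resize(im[125:290,80:420],None,fx=2.3,fy=2.3,interpolation=cv2.INTER_CUBIC)
b=np.zeros((220,a.shape[1],3),np.uint8)
k=cv2.resize(im[165:205,370:415],(245,218),interpolation=cv2.INTER_CUBIC);b[:218,:245]=k
k=cv2.resize(im[195:260,430:475],None,fx=3.3,fy=3.3,interpolation=cv2.INTER_CUBIC);b[:k.shape[0],260:260+k.shape[1]]=k
k=cv2.resize(im[150:170,90:155],None,fx=5,fy=5,interpolation=cv2.INTER_CUBIC);b[:k.shape[0],430:430+k.shape[1]]=k
cv2.imwrite("pics/c1.png",np.vstack([a,b]))
hsv=cv2.cvtColor(im,cv2.COLOR_BGR2HSV)
def blob(m,h,name):
    m=m.astype(np.uint8);n,l,st,c=cv2.connectedComponentsWithStats(m)
    for i in range(1,n):
        if st[i,4]<25: continue
        ys,xs=np.where(l==i)
        w=np.array([ray(d,x,y,h)[:2] for x,y in zip(xs,ys)])
        (cx,cy),(ww,hh),an=cv2.minAreaRect(w.astype(np.float32))
        r=cv2.PCACompute(w.astype(np.float32),None)[1][0]
        print(name,c[i].round(1),st[i,4],"rect",round(cx,1),round(cy,1),round(ww,1),round(hh,1),"axisdeg",round(np.degrees(np.arctan2(r[1],r[0])),1),"mean",w.mean(0).round(1),"z",np.median(P[ys,xs,2]).round(1))
H,S,V=[hsv[...,i].astype(int) for i in range(3)]
roi=np.zeros(H.shape,bool)
def R_(x0,y0,x1,y1):
    m=roi.copy();m[y0:y1,x0:x1]=1;return m
blob((H>18)&(H<32)&(S>150)&R_(300,180,380,205),74,"strip")
blob((P[...,2]>8)&(P[...,2]<40)&R_(235,205,300,270),15,"chis")
blob((P[...,2]>8)&(P[...,2]<40)&(S>60)&R_(335,245,370,275),18,"tin")
blob((P[...,2]>8)&(P[...,2]<40)&R_(300,245,325,280),16,"lock")
blob((V<70)&R_(375,170,410,205),100,"knob")
blob((P[...,2]>95)&(P[...,2]<125)&R_(375,170,410,205),113,"knobtop")
blob((S<70)&(V>110)&R_(437,205,462,250),16,"punch")
blob((P[...,2]>55)&(P[...,2]<90)&R_(290,150,425,235),70,"case")
blob((P[...,2]>9)&(P[...,2]<30)&R_(425,190,480,265),14,"tray")
m=(P[...,2]>30)&R_(100,130,330,300)
blob(m,60,"tall")
```

```text
strip [340.8 192.1] 191 rect 590.7 -63.4 200.2 10.1 axisdeg 89.1 mean [592.3 -60.9] z 74.9
chis [271.7 213. ] 299 rect 541.7 175.7 176.7 27.4 axisdeg 85.2 mean [538.7 170.5] z 16.8
chis [270.1 255.6] 314 rect 395.5 181.5 175.5 23.2 axisdeg 89.7 mean [395.  176.4] z 16.5
tin [353.5 261.3] 245 rect 369.5 -97.4 40.9 67.1 axisdeg 115.3 mean [370.  -98.9] z 18.2
lock [311.6 265. ] 242 rect 369.5 39.7 49.5 75.7 axisdeg -10.1 mean [361.2  39.4] z 15.3
knob [395.  191.1] 227 rect 585.9 -234.0 51.7 53.7 axisdeg 27.0 mean [ 585.6 -234. ] z 83.2
knobtop [397.4 188.5] 69 rect 590.1 -239.0 13.5 54.1 axisdeg 127.8 mean [ 590.6 -239.4] z 112.6
punch [448.1 227. ] 130 rect 481.4 -422.4 14.1 112.9 axisdeg -14.4 mean [ 478.2 -421.9] z 17.3
case [356.8 193.8] 5733 rect 581.7 -115.2 357.0 192.4 axisdeg 88.9 mean [ 586.7 -113.7] z 73.6
tray [452.1 227.4] 435 rect 478.9 -438.7 121.9 190.4 axisdeg -9.6 mean [ 477.4 -435.9] z 12.9
tray [448.5 226.1] 212 rect 488.2 -424.5 55.9 139.5 axisdeg -13.2 mean [ 481.7 -424.1] z 14.7
tray [437.4 261.1] 48 rect 366.9 -377.9 30.2 23.1 axisdeg 72.3 mean [ 365.  -377.2] z 12.2
tall [168.  130.9] 434 rect 817.0 467.3 564.4 14.4 axisdeg 89.3 mean [821.8 518.1] z 54.7
tall [173.6 153.5] 554 rect 744.6 498.1 118.6 68.5 axisdeg 41.0 mean [740.9 496.1] z 121.0
tall [212.5 176. ] 252 rect 671.9 359.7 56.9 86.6 axisdeg 20.8 mean [659.8 363.4] z 58.2
tall [155.7 179.6] 556 rect 650.8 549.7 110.5 89.5 axisdeg 50.6 mean [651.2 551.6] z 64.6
tall [316.  194.5] 1459 rect 590.3 20.6 87.0 186.4 axisdeg -1.2 mean [589.5  20.1] z 73.6
tall [155.9 216. ] 599 rect 528.2 544.7 91.7 85.6 axisdeg 63.1 mean [527.9 544.9] z 40.4
tall [113.5 265.7] 963 rect 414.5 672.6 244.1 91.8 axisdeg 3.1 mean [369.6 672.3] z 58.1
```

View pics/c1.png

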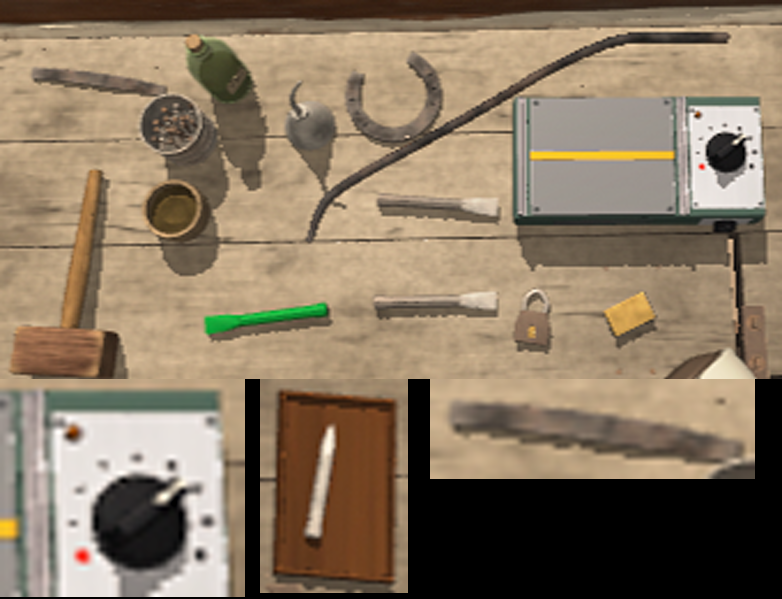

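Call:
jog_arm:
  plan:
    - [85,[-0.45,0.17,0],[0,0,0]]
    - [85,[-0.89,0.345,0],[0,0,0]]
    - [85,[-0.89,0.345,0],[0,0,0]]

```text
clock: 0.48
position: [319.1, -503.9, 231.1]
ee_rot: [-0.206, 0.979, 0.0, -0.0]
contact_force: [-0.9, -0.4, -0.6]
gripper_width: 84.9
grasp_force: 0.0
```

Call:
jog_arm:
  plan:
    - [85,[-0.45,0.17,0],[0,0,0]]
    - [85,[-0.89,0.345,0],[0,0,0]]
    - [85,[-0.89,0.345,0],[0,0,0]]

```text
clock: 0.85
position: [386.5, -437.3, 231.0]
ee_rot: [-0.205, 0.979, 0.0, -0.0]
contact_force: [0.0, 0.1, -1.0]
gripper_width: 85.1
grasp_force: 0.0
```

Call:
jog_arm:
  plan:
    - [85,[-0.45,0.17,0],[0,0,0]]
    - [85,[-0.89,0.345,0],[0,0,0]]
    - [85,[-0.89,0.345,0],[0,0,0]]

```text
clock: 1.23
position: [454.1, -370.7, 230.9]
ee_rot: [-0.205, 0.979, 0.0, -0.0]
contact_force: [0.4, -1.3, 0.3]
gripper_width: 84.8
grasp_force: 0.0
```

Call:
jog_arm:
  plan:
    - [85,[-0.45,0.17,0],[0,0,0]]
    - [85,[-0.89,0.345,0],[0,0,0]]
    - [85,[-0.89,0.345,0],[0,0,0]]

```text
clock: 1.6
position: [521.7, -303.9, 230.7]
ee_rot: [-0.205, 0.979, 0.0, -0.0]
contact_force: [-0.7, -0.3, -1.1]
gripper_width: 85.1
grasp_force: 0.0
```

Call:
jog_arm:
  plan:
    - [85,[-0.45,0.17,0],[0,0,0]]
    - [85,[-0.89,0.345,0],[0,0,0]]
    - [85,[-0.89,0.345,0],[0,0,0]]

```text
clock: 1.98
position: [589.4, -237.0, 230.5]
ee_rot: [-0.205, 0.979, 0.0, -0.0]
contact_force: [-0.1, -0.4, -0.5]
gripper_width: 85.1
grasp_force: 0.0
```

Call:
jog_arm:
  plan:
    - [85,[0,0,0],[0,0,0.18]]
    - [85,[0,0,0],[0,0,0.36]]
    - [85,[0,0,0],[0,0,0.54]]
    - [85,[0,0,0],[0,0,0.7]]
    - [85,[0,0,0],[0,0,0.7]]

```text
clock: 2.6
position: [587.4, -239.1, 231.3]
ee_rot: [0.161, 0.987, -0.0, -0.0]
contact_force: [-0.4, 0.1, 0.5]
gripper_width: 85.0
grasp_force: 0.0
```

Call:
jog_arm:
  plan:
    - [85,[0,0,0],[0,0,0.18]]
    - [85,[0,0,0],[0,0,0.36]]
    - [85,[0,0,0],[0,0,0.54]]
    - [85,[0,0,0],[0,0,0.7]]
    - [85,[0,0,0],[0,0,0.7]]

```text
clock: 3.22
position: [588.0, -238.1, 231.3]
ee_rot: [0.502, 0.865, -0.0, -0.0]
contact_force: [-0.4, -0.3, -0.9]
gripper_width: 85.3
grasp_force: 0.0
```

Run:
```python
from h import *
s=read_state();M=R.from_quat(s["ee_rot"]).as_matrix();print(s["joints"].round(3),s["position"].round(1),np.degrees(np.arctan2(M[1,1],M[0,1])).round(1))
# skirt centre & casing from reference data
d=dict(np.load("top0.npz"));P=cloud(d);hsv=cv2.cvtColor(d["img"],cv2.COLOR_RGB2HSV);H,S,V=[hsv[...,i].astype(int) for i in range(3)]
m=np.zeros(V.shape,np.uint8);m[170:205,375:412]=((V<70)&(P[...,2]<95)&(P[...,2]>76))[170:205,375:412]
q=P[m>0];print("skirt",q.shape,cv2.minEnclosingCircle(q[:,:2].astype(np.float32)),q[:,2].mean())
# red dot / black dots direction from knob centre
for n,mm in(("red",((H<8)|(H>172))&(S>150)&(V>150)),):
    mm[:170]=0;mm[205:]=0;mm[:,:370]=0;mm[:,415:]=0
    ys,xs=np.where(mm);print(n,len(xs),ray(d,xs.mean(),ys.mean(),73).round(1))
# casing edge fits by depth at top: plate/casing height band
m=(P[...,2]>62)&(P[...,2]<82);m[:150]=0;m[240:]=0;m[:,:290]=0;m[:,430:]=0
q=P[m][:,:2].astype(np.float32);print("case top",cv2.minAreaRect(q), q.min(0),q.max(0))
# side camera: shroud
d=dict(np.load("side0.npz"));P=cloud(d);hsv=cv2.cvtColor(d["img"],cv2.COLOR_RGB2HSV)
m=(P[...,2]>60)&(P[...,2]<82)&(P[...,0]>450)&(P[...,0]<720)&(P[...,1]>-340)&(P[...,1]<110)
q=P[m][:,:2].astype(np.float32);print("side case",cv2.minAreaRect(q),len(q))
m=(P[...,2]>98)&(P[...,2]<122)&(P[...,0]>520)&(P[...,0]<660)&(P[...,1]>-300)&(P[...,1]<-180)
q=P[m];print("side bar",q.mean(0),cv2.minAreaRect(q[:,:2].astype(np.float32)),len(q))
```

```text
[-0.13   0.401  0.033  0.    -1.203 -2.493] [ 588.  -238.1  231.3] 29.7
skirt (151, 3) ((591.3223876953125, -238.49325561523438), 28.925928115844727) 82.61023112807466
red 3 [ 571.7 -204.2   73. ]
case top ((589.6953125, -115.99519348144531), (358.2877502441406, 180.5169677734375), 88.81715393066406) [ 496.68832 -295.68048] [680.98224  64.06701]
side case ((590.691162109375, -116.04901123046875), (367.5315246582031, 177.97093200683594), 88.01657104492188) 1423
side bar [ 589.25391204 -244.70675216  108.05382059] ((590.0827026367188, -243.08763122558594), (20.291332244873047, 46.75923538208008), 38.918155670166016) 67
```

Call:
jog_arm:
  plan:
    - [85,[-0.02,0.01,0.3],[0,0,0]]
    - [85,[-0.02,0.01,0.6],[0,0,0]]
    - [85,[-0.02,0.01,0.8],[0,0,0]]
    - [85,[-0.02,0.01,0.8],[0,0,0]]

```text
clock: 3.72
position: [589.1, -238.7, 149.5]
ee_rot: [0.502, 0.865, -0.001, -0.002]
contact_force: [0.1, 1.0, 0.8]
gripper_width: 84.9
grasp_force: 0.0
```

Call:
jog_arm:
  plan:
    - [85,[0,0,0.3],[0,0,0]]
    - [60,[0,0,0.62],[0,0,0]]
    - [40,[0,0,0.62],[0,0,0]]

```text
clock: 4.1
position: [589.3, -238.5, 88.0]
ee_rot: [0.503, 0.864, -0.001, -0.002]
contact_force: [-0.1, 0.5, 0.0]
gripper_width: 51.4
grasp_force: 0.0
```

Call:
jog_arm:
  plan:
    - [0,[0,0,0],[0,0,0]]
    - [0,[0,0,0],[0,0,0]]
    - [0,[0,0,0],[0,0,0]]
    - [0,[0,0,0],[0,0,0]]
    - [0,[0,0,0],[0,0,0]]
    - [0,[0,0,0],[0,0,0]]
    - [0,[0,0,0],[0,0,0]]

```text
clock: 4.97
position: [592.3, -238.8, 91.7]
ee_rot: [0.503, 0.864, 0.0, 0.002]
contact_force: [1.7, -0.1, 6.8]
gripper_width: 11.5
grasp_force: 62.5
```

Run:
```python
from h import *
d=snap("top","t2.png",(350,140,450,230),4)
d2=snap("side","s2.png",(290,150,450,290),4)
a=cv2.imread("pics/t2.png");b=cv2.imread("pics/s2.png");b=cv2.resize(b,(411,360));cv2.imwrite("pics/ts2.png",np.hstack([cv2.resize(a,(389,360)),b]))
s=read_state();print(s["wrist_torque"].round(2))
```

```text
[ 0.04 -0.15 -0.07]
```

View pics/ts2.png

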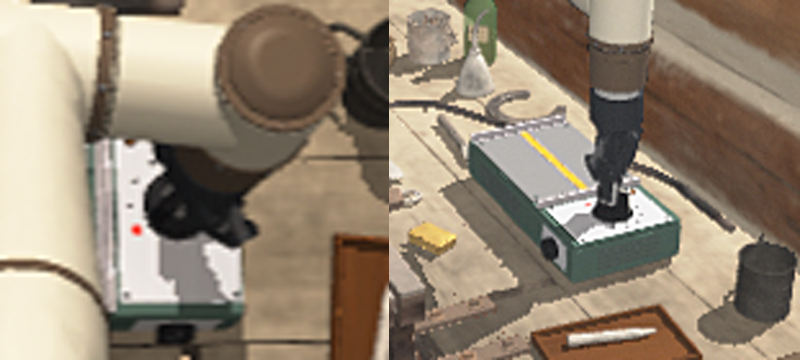

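The gripper holds the switch's bar (opening 11.5 mm), with the red dot at left in the top crop. Turn it anticlockwise in three steps.

Call:
jog_arm:
  plan:
    - [0,[0,0,-0.02],[0,0,-0.15]]
    - [0,[0,0,-0.02],[0,0,-0.3]]
    - [0,[0,0,-0.02],[0,0,-0.45]]
    - [0,[0,0,-0.02],[0,0,-0.6]]
    - [0,[0,0,-0.02],[0,0,-0.75]]
    - [0,[0,0,-0.02],[0,0,-0.9]]
    - [0,[0,0,-0.02],[0,0,-1]]
    - [0,[0,0,-0.02],[0,0,-1]]

```text
clock: 6.08
position: [591.1, -240.7, 91.8]
ee_rot: [0.004, 1.0, -0.001, 0.001]
contact_force: [0.9, -8.2, -1.8]
gripper_width: 11.7
grasp_force: 61.5
```

Call:
jog_arm:
  plan:
    - [0,[0,0,0],[0,0,-0.15]]
    - [0,[0,0,0],[0,0,-0.3]]
    - [0,[0,0,0],[0,0,-0.45]]
    - [0,[0,0,0],[0,0,-0.6]]
    - [0,[0,0,0],[0,0,-0.75]]
    - [0,[0,0,0],[0,0,-0.9]]
    - [0,[0,0,0],[0,0,-1]]
    - [0,[0,0,0],[0,0,-1]]

```text
clock: 7.08
position: [592.2, -242.6, 91.8]
ee_rot: [-0.497, 0.868, -0.004, 0.001]
contact_force: [4.3, -14.0, -4.9]
gripper_width: 11.3
grasp_force: 61.0
```

Call:
jog_arm:
  plan:
    - [0,[0,0,0],[0,0,-0.15]]
    - [0,[0,0,0],[0,0,-0.3]]
    - [0,[0,0,0],[0,0,-0.45]]
    - [0,[0,0,0],[0,0,-0.6]]
    - [0,[0,0,0],[0,0,-0.75]]
    - [0,[0,0,0],[0,0,-0.87]]
    - [0,[0,0,0],[0,0,-0.97]]
    - [0,[0,0,0],[0,0,-0.97]]

```text
clock: 8.07
position: [594.5, -242.7, 91.9]
ee_rot: [0.857, -0.516, 0.006, 0.0]
contact_force: [9.4, -15.9, -8.3]
gripper_width: 11.4
grasp_force: 60.6
```

Run:
```python
from h import *
s=read_state();M=R.from_quat(s["ee_rot"]).as_matrix();print(s["joints"].round(3),s["position"].round(1),np.degrees(np.arctan2(M[1,1],M[0,1])).round(1),s["wrist_torque"],s["gripper_width"])
```

```text
[-0.134  0.529 -0.133  0.007 -0.898  0.616] [ 594.5 -242.7   91.9] -152.1 [-4.36891756 -2.34075746  0.13225592] 11.4426801623806
```

Call:
jog_arm:
  plan:
    - [85,[0,0,0],[0,0,0]]
    - [85,[0,0,0],[0,0,0]]
    - [85,[0,0,0],[0,0,0]]
    - [85,[0,0,0],[0,0,0]]
    - [85,[0,0,-0.4],[0,0,0]]
    - [85,[0,0,-0.8],[0,0,0]]
    - [85,[0,0,-1],[0,0,0]]

```text
clock: 8.95
position: [591.5, -238.4, 194.3]
ee_rot: [0.856, -0.517, 0.002, -0.001]
contact_force: [-0.5, -0.8, 0.3]
gripper_width: 84.9
grasp_force: 0.0
```

Call:
jog_arm:
  plan:
    - [85,[0,0.5,-0.2],[0,0,0]]
    - [85,[0,1,-0.4],[0,0,0]]
    - [85,[0,1,-0.5],[0,0,0]]

```text
clock: 9.32
position: [499.8, -285.9, 243.4]
ee_rot: [0.855, -0.518, 0.001, -0.0]
contact_force: [-0.1, 0.4, -0.1]
gripper_width: 84.7
grasp_force: 0.0
```

Call:
jog_arm:
  plan:
    - [85,[0,0.5,0],[0,0,0]]
    - [85,[0,1,0],[0,0,0]]
    - [85,[0,1,0],[0,0,0]]

```text
clock: 9.7
position: [411.6, -332.0, 241.6]
ee_rot: [0.855, -0.518, -0.0, -0.0]
contact_force: [0.9, 0.4, -0.7]
gripper_width: 85.1
grasp_force: 0.0
```

Run:
```python
from h import *
s=read_state();print(s["joints"].round(3),s["position"].round(1))
d=snap("top","t3.png",(360,150,480,260),5);np.savez("top1.npz",**d)
d=snap("side");np.savez("side1.npz",**d)
```

```text
[-0.372  0.213 -0.21  -0.    -1.147  0.853] [ 411.6 -332.   241.6]
```

View pics/t3.png

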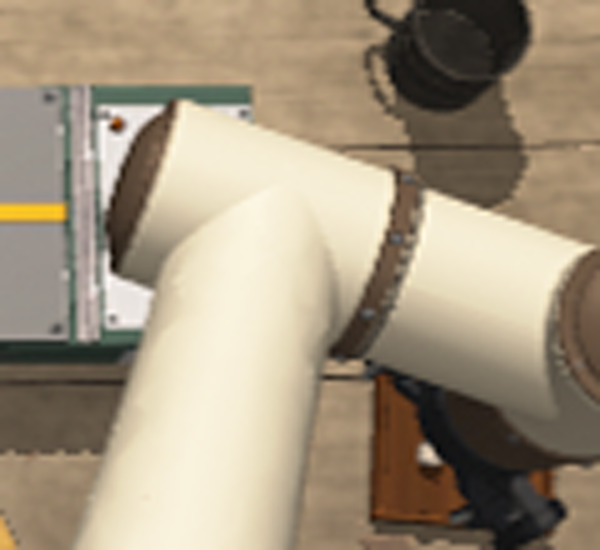

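Run:
```python
from h import *
t=dict(np.load("top0.npz"));print("mouth top",ray(t,395.2,223.3,45))
P=cloud(t);m=(P[...,2]>15.5)&(P[...,2]<32);m[:,:437]=0;m[:,462:]=0;m[:205]=0;m[250:]=0
hsv=cv2.cvtColor(t["img"],cv2.COLOR_RGB2HSV);m&=hsv[...,1]<90
q=P[m];print(len(q),q[:,2].mean(),cv2.minAreaRect(q[:,:2].astype(np.float32)))
f=cv2.fitLine(q[:,:2].astype(np.float32),cv2.DIST_HUBER,0,.01,.01).ravel();print(f,np.degrees(np.arctan2(f[1],f[0])))
tt=(q[:,:2]-f[2:])@f[:2];print("ends",f[2:]+tt.min()*f[:2],f[2:]+tt.max()*f[:2])
d=dict(np.load("side1.npz"));Q=cloud(d);im=d["img"][:,:,::-1]
print("proj knob",proj(d,(590,-239,113)),"mouth",proj(d,(486,-250,38)))
hs=cv2.cvtColor(d["img"],cv2.COLOR_RGB2HSV)
m=(hs[...,2]<75)&(Q[...,0]>470)&(Q[...,0]<507)&(Q[...,2]>15)&(Q[...,2]<60)&(Q[...,1]>-300)&(Q[...,1]<-170)
q=Q[m];print("shroud",len(q),q.mean(0),q.min(0),q.max(0)) if m.any() else print("none")
u,v=proj(d,(540,-250,80)).astype(int)
cv2.imwrite("pics/s3.png",cv2.resize(im[v-60:v+60,u-80:u+80],None,fx=5,fy=5,interpolation=cv2.INTER_CUBIC));print(u-80,v-60)
```

```text
mouth top [ 489.54686009 -239.02919487   45.        ]
91 19.862531326117477 ((479.1621398925781, -422.2244873046875), (13.071600914001465, 108.89457702636719), 76.93789672851562)
[ 9.7005671e-01 -2.4287862e-01  4.8780368e+02 -4.2451331e+02] -14.0564995
ends [ 426.21363457 -409.09265562] [ 531.91304773 -435.55721881]
proj knob [376.39776508 222.97668833] mouth [352.37731496 248.51993326]
shroud 74 [ 491.71778386 -236.44331553   41.38262975] [ 479.72705304 -287.19184949   15.32652013] [ 506.51420634 -173.30839258   58.88522286]
285 175
```

View pics/s3.png

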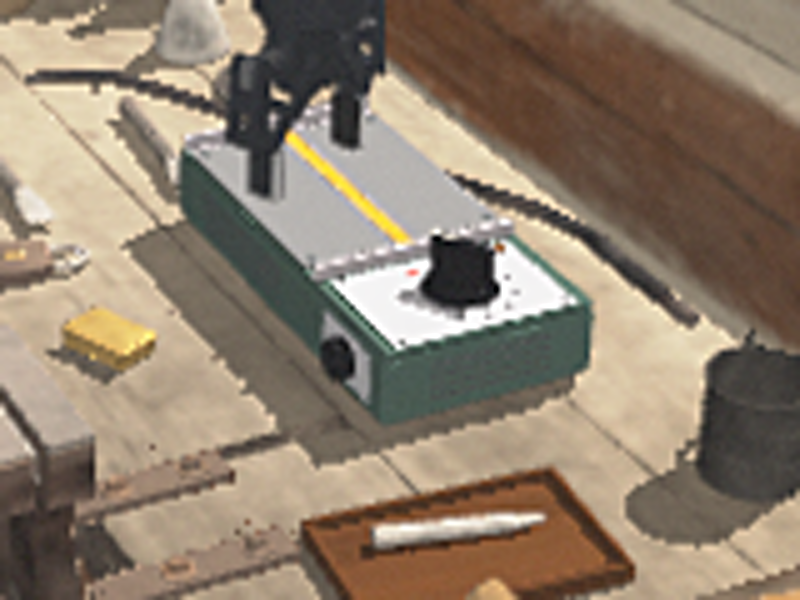

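The side crop shows the switch at (460,270), the black shroud at (337,357) and the punch with its tip to the right at (545,517). The pointer is hidden, so I will check it from the top once the arm is clear. Now I move above the punch.

Call:
jog_arm:
  plan:
    - [36,[0,0,0],[0,0,-0.16]]
    - [36,[0,0,0],[0,0,-0.32]]
    - [36,[0,0,0],[0,0,-0.48]]
    - [36,[0,0,0],[0,0,-0.64]]
    - [36,[0,0,0],[0,0,-0.8]]
    - [36,[0,0,0],[0,0,-0.8]]

```text
clock: 10.55
position: [414.8, -330.9, 241.0]
ee_rot: [0.992, -0.124, -0.0, -0.0]
contact_force: [0.7, -0.1, -0.0]
gripper_width: 35.5
grasp_force: 0.0
```

Call:
jog_arm:
  plan:
    - [36,[0.38,0.36,0.3],[0,0,0]]
    - [36,[0.76,0.71,0.6],[0,0,0]]
    - [36,[0.76,0.71,1],[0,0,0]]
    - [36,[0.76,0.71,1],[0,0,0]]

```text
clock: 11.05
position: [468.3, -417.7, 137.0]
ee_rot: [0.992, -0.125, -0.004, -0.002]
contact_force: [1.1, -0.3, 1.3]
gripper_width: 35.9
grasp_force: 0.0
```

Run:
```python
from h import *
s=read_state();M=R.from_quat(s["ee_rot"]).as_matrix();print(s["joints"].round(3),s["position"].round(1),M.round(3).tolist(),s["gripper_width"])
d=dict(np.load("side1.npz"));K=d["intrinsics"];E=d["extrinsics"]
r=E[:3,:3]@np.array([(352.4-K[0,2])/K[0,0],(246.4-K[1,2])/K[1,1],1]);o=E[:3,3]
for x in(486,488,490):print("mouth",o+r*(x-o[0])/r[0])
a=snap("top")["img"][150:260,360:480,::-1];b=snap("side")["img"][160:310,280:480,::-1]
cv2.imwrite("pics/c4.png",np.hstack([cv2.resize(a,(393,360),interpolation=2),cv2.resize(b,(400,360),interpolation=2)]))
```

```text
[-4.710e-01  4.700e-01 -1.050e-01 -1.000e-03 -1.005e+00  1.791e+00] [ 468.3 -417.7  137. ] [[0.969, -0.249, -0.008], [-0.249, -0.969, 0.005], [-0.009, -0.003, -1.0]] 35.947563280489724
mouth [ 486.         -249.70995901   46.90269075]
mouth [ 488.         -246.19616305   44.33678397]
mouth [ 490.         -242.68236708   41.77087718]
```

View pics/c4.png

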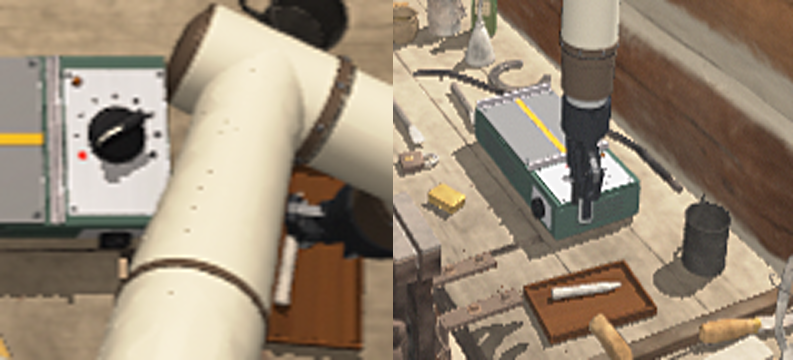

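The top crop shows the pointer at (107,140) aimed at the red dot (82,156), so the switch is off. Now I grasp the punch.

Call:
jog_arm:
  plan:
    - [36,[0,0.02,0.4],[0,0,0]]
    - [36,[0,0.02,0.8],[0,0,0]]
    - [36,[0,0.02,1],[0,0,0]]
    - [36,[0,0.02,1],[0,0,0]]

```text
clock: 11.65
position: [469.7, -420.8, 42.4]
ee_rot: [0.992, -0.124, 0.0, 0.0]
contact_force: [-0.1, -0.1, 0.7]
gripper_width: 36.3
grasp_force: 0.0
```

Call:
jog_arm:
  plan:
    - [36,[0,0,0.15],[0,0,0]]
    - [36,[0,0,0.27],[0,0,0]]
    - [36,[0,0,0.27],[0,0,0]]

```text
clock: 12.02
position: [468.6, -420.5, 13.5]
ee_rot: [0.992, -0.124, -0.001, -0.0]
contact_force: [-0.3, -0.9, -0.1]
gripper_width: 35.9
grasp_force: 0.0
```

Call:
jog_arm:
  plan:
    - [0,[0,0,0],[0,0,0]]
    - [0,[0,0,0],[0,0,0]]
    - [0,[0,0,0],[0,0,0]]
    - [0,[0,0,0],[0,0,0]]
    - [0,[0,0,0],[0,0,0]]
    - [0,[0,0,0],[0,0,0]]

```text
clock: 12.78
position: [469.6, -421.1, 14.8]
ee_rot: [0.992, -0.124, 0.0, 0.0]
contact_force: [-0.6, 1.0, 2.7]
gripper_width: 9.0
grasp_force: 59.2
```

Call:
jog_arm:
  plan:
    - [0,[0,0,-0.2],[0,0,0]]
    - [0,[0,0,-0.4],[0,0,0]]
    - [0,[0,0,-0.4],[0,0,0]]

```text
clock: 13.15
position: [469.8, -421.2, 55.1]
ee_rot: [0.992, -0.124, 0.001, 0.0]
contact_force: [0.1, 0.3, -1.9]
gripper_width: 8.6
grasp_force: 58.5
```

Run:
```python
from h import *
s=read_state();print(s["position"].round(1),s["contact_force"],s["gripper_width"])
t=snap("top");d=snap("side");np.savez("side2.npz",**d);np.savez("top2.npz",**t)
for n,D,c in(("top",t,(385,215,405,230)),("side",d,(340,232,366,262))):
    x0,y0,x1,y1=c;V=D["img"].max(2)[y0:y1,x0:x1];m=(V<60).astype(np.uint8)
    k,l,st,ce=cv2.connectedComponentsWithStats(m)
    for i in range(1,k): print(n,ce[i]+[x0,y0],st[i]+[x0,y0,0,0,0]) if st[i,4]>10 else 0
    print(V if n=="top" else "")
for p in((484,-238,38),(498,-238,38),(488,-240,38)):print(p,proj(t,p),proj(d,p))
```

```text
[ 469.8 -421.2   55.1] [ 0.14621123  0.2797318  -1.91190405] 8.637853112756412
top [393. 219.] [385 219  17   1  17]
top [394.19117647 223.95588235] [385 221  16   9  68]
[[193 192 187 184 191 189 189 183 180 186 185 185 180 175 183 181 179 173
  159 158]
 [102 102 102 102 101 101 101 102 101 102 102 102 102 101 102 102 102 101
  106 140]
 [109 109 109 110 110 109 108 109 109 108 108 108 108 108 108 108 107 106
  122 165]
 [ 89  88  87  88  88  88  88  86  87  87  87  86  85  85  85  85  82  89
  131 182]
 [ 51  52  51  51  52  51  53  53  52  52  52  52  51  51  51  51  47  90
  158 190]
 [ 75  93  92  93  94  94  96  97  89  74  74  76  76  83  95  93  97 138
  180 195]
 [ 96  95  93  95  87  61  24  14  14  16  18  18  17  15  31  68 117 162
  189 203]
 [ 95  94  93  96  83  42  12  17  19  21  21  24  19  16  22  55 125 182
  200 184]
 [ 94  97  97  98  86  43  14  19  22  21  29  38  29  18  34  84 145 166
  120  86]
 [ 96  99  99  98  85  44  13  22  29  27  25  26  23  19  35 108 148 117
   79 109]
 [ 91  92  90  92  79  35  16  16  18  22  20  17  16  34  72 108 111  80
  106 176]
 [ 49  42  28  40  56  56  55  54  55  57  57  49  47  46  66  84  74 122
  189 213]
 [ 90  91  95  94  94  94  94  94  93  94  92  71  38  41  61  76 141 203
  206 212]
 [ 95  97  97  95  95  95  96  98  95  94  94  81  43  43  98 158 196 199
  207 219]
 [ 98  99 100  98  97  97  99 101  99  95  90 162 184  59 140 188 193 200
  219 232]]
side [364.57142857 235.07142857] [364 232   2   8  14]
side [352.04444444 246.51111111] [349 243   7   9  45]

(484, -238, 38) [394.59604763 225.31683227] [350.31063636 247.04113623]
(498, -238, 38) [394.34190605 221.15288367] [353.6783861  246.13821825]
(488, -240, 38) [395.12572964 224.11280241] [351.53816967 247.04907174]
```

Call:
jog_arm:
  plan:
    - [0,[0,0,0.2],[0,0,0]]
    - [0,[0,0,0.38],[0,0,0]]
    - [0,[0,0,0.4],[0,0,0]]
    - [0,[0,0,0.4],[0,0,0]]
    - [32,[0,0,0.4],[0,0,0]]
    - [32,[0,0,0.4],[0,0,0]]
    - [32,[0,0,0.4],[0,0,0]]
    - [32,[0,0,0.43],[0,0,0]]
    - [32,[0,0,0.46],[0,0,0]]
    - [32,[0,0,0.46],[0,0,0]]

```text
clock: 14.5
position: [468.9, -420.8, 7.8]
ee_rot: [0.992, -0.124, -0.0, -0.0]
contact_force: [-0.6, 0.3, -0.1]
gripper_width: 31.8
grasp_force: 0.0
```

Call:
jog_arm:
  plan:
    - [0,[0,0,0],[0,0,0]]
    - [0,[0,0,0],[0,0,0]]
    - [0,[0,0,0],[0,0,0]]
    - [0,[0,0,0],[0,0,0]]
    - [0,[0,0,0],[0,0,0]]
    - [0,[0,0,0],[0,0,0]]

```text
clock: 15.25
position: [469.3, -421.0, 8.5]
ee_rot: [0.992, -0.124, 0.0, 0.0]
contact_force: [0.0, -0.1, 1.5]
gripper_width: 10.9
grasp_force: 59.6
```

Call:
jog_arm:
  plan:
    - [30,[0,0,0],[0,0,0]]
    - [30,[0,0,0],[0,0,0]]
    - [30,[0,0,0.025],[0,0,0]]
    - [0,[0,0,0.025],[0,0,0]]
    - [0,[0,0,0.025],[0,0,0]]
    - [0,[0,0,0.025],[0,0,0]]
    - [0,[0,0,0.025],[0,0,0]]
    - [0,[0,0,0.025],[0,0,0]]
    - [0,[0,0,0.025],[0,0,0]]

```text
clock: 16.38
position: [469.8, -421.3, 6.6]
ee_rot: [0.992, -0.124, 0.001, 0.0]
contact_force: [0.1, 0.1, 5.5]
gripper_width: 10.7
grasp_force: 60.1
```

Call:
jog_arm:
  plan:
    - [0,[0,0,-0.2],[0,0,0]]
    - [0,[0,0,-0.5],[0,0,0]]
    - [0,[0,0,-0.8],[0,0,0]]
    - [0,[0,0,-0.8],[0,0,0]]

```text
clock: 16.88
position: [470.3, -421.5, 87.6]
ee_rot: [0.992, -0.124, 0.002, 0.001]
contact_force: [-0.0, 0.3, -0.9]
gripper_width: 11.1
grasp_force: 58.8
```

Run:
```python
from h import *
s=read_state();p=s["position"];print(p.round(1),s["contact_force"],s["gripper_width"])
d=snap("side");t=snap("top")
u,v=proj(d,p).astype(int);u2,v2=proj(t,p).astype(int)
a=d["img"][v-40:v+30,u-40:u+50,::-1];b=t["img"][v2-45:v2+25,u2-40:u2+40,::-1]
cv2.imwrite("pics/c5.png",np.hstack([cv2.resize(a,(460,358),interpolation=2),cv2.resize(b,(340,358),interpolation=2)]));print(u-40,v-40,u2-40,v2-45)
```

```text
[ 470.3 -421.5   87.6] [-0.00274804  0.32239038 -0.93679582] 11.097730277023665
333 222 414 180
```

View pics/c5.png

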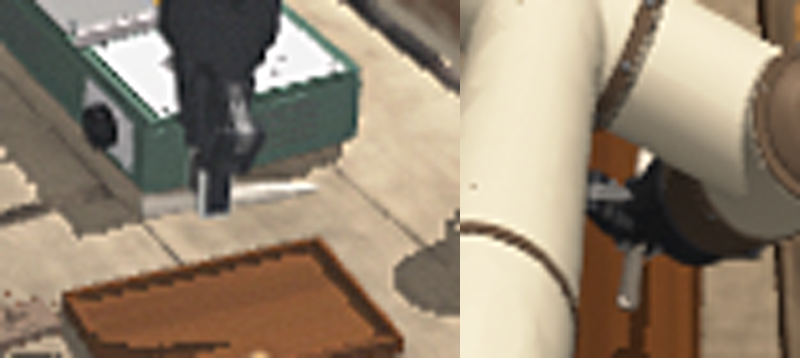

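Run:
```python
from h import *
d=snap("side");t=snap("top")
a=d["img"][245:275,355:405].astype(int)
print("tip",ray(d,395.2,258.6,95),"end",ray(d,361,261.7,95))
P=cloud(d)
m=(d["img"].min(2)>110)&(abs(P[...,2]-95)<18)&(P[...,0]>390)&(P[...,0]<570)&(P[...,1]>-470)&(P[...,1]<-380)
q=P[m].astype(np.float32);print(len(q),q.min(0),q.max(0))
if len(q)>5:
  f=cv2.fitLine(q,cv2.DIST_HUBER,0,.01,.01).ravel();f*=1;tt=(q-f[3:])@f[:3];print(f,f[3:]+tt.min()*f[:3],f[3:]+tt.max()*f[:3])
```

```text
tip [ 539.10166906 -442.05290588   95.        ] end [ 429.26086138 -408.67800644   95.        ]
111 [ 420.34888 -442.74548   83.61533] [ 539.9266   -406.7168    111.425995]
[ 9.7207034e-01 -2.3421155e-01 -1.4972967e-02  4.7474365e+02
 -4.2613763e+02  9.4044075e+01] [ 421.23495 -413.2452    94.86828] [ 538.30786 -441.45285   93.06499]
```

Run:
```python
from h import *
for n in("side1","side2","side0"):
    P=cloud(dict(np.load(n+".npz"))).reshape(-1,3)
    m=(P[:,2]>20)&(P[:,2]<110)&(P[:,0]>250)&(P[:,0]<470)&(P[:,1]>-400)&(P[:,1]<-120)
    q=P[m]
    H,_,_=np.histogram2d(q[:,0],q[:,1],bins=[np.arange(250,480,20),np.arange(-400,-110,20)])
    print(n);print(H.astype(int))
    zz=q[(q[:,0]>250)&(q[:,0]<420)];print(zz[:,2].max() if len(zz) else None)
```

```text
side1
[[0 0 0 0 0 0 0 0 0 0 0 0 0 0]
 [0 0 0 0 0 0 0 0 0 0 0 0 0 0]
 [0 0 0 0 0 1 0 0 0 0 0 0 0 0]
 [0 0 0 0 0 0 0 0 0 0 0 0 0 0]
 [1 0 0 0 0 0 0 0 0 0 0 0 0 0]
 [0 0 0 0 0 0 1 0 0 0 0 0 0 4]
 [0 0 0 0 0 0 0 0 0 0 0 0 0 2]
 [1 0 0 0 0 0 0 0 0 0 0 0 0 0]
 [0 0 0 0 0 0 0 0 0 0 0 0 0 0]
 [0 0 0 0 0 0 0 0 0 0 0 0 0 0]
 [0 0 0 0 0 0 0 0 0 0 0 0 0 0]]
26.699124860485313
side2
[[0 0 0 0 0 0 0 0 0 0 0 0 0 0]
 [0 0 0 0 0 0 0 0 0 0 0 0 0 0]
 [0 0 0 0 0 1 0 0 0 0 0 0 0 0]
 [0 0 0 0 0 0 0 0 0 0 0 0 0 0]
 [1 0 0 0 0 0 0 0 0 0 0 0 0 0]
 [0 0 0 0 0 0 0 0 0 0 0 0 0 3]
 [0 0 0 0 0 0 0 0 0 0 0 0 0 5]
 [0 0 0 0 0 0 0 0 0 0 0 0 0 0]
 [1 0 0 0 0 0 0 0 0 0 0 0 0 0]
 [0 0 0 0 0 0 0 0 0 0 0 0 0 0]
 [5 0 0 0 0 0 0 0 0 0 0 0 0 0]]
24.39283394295728
side0
[[0 0 0 0 0 0 0 0 0 0 0 0 0 0]
 [0 0 0 0 0 1 0 0 0 0 0 0 0 0]
 [0 0 0 0 0 2 0 0 0 0 0 0 0 0]
 [0 0 0 0 0 0 0 0 0 0 0 0 0 0]
 [0 0 0 0 0 1 0 0 0 0 0 0 0 0]
 [0 0 0 0 0 0 0 0 0 0 0 0 0 3]
 [0 0 0 0 0 0 0 0 0 0 0 0 0 2]
 [0 0 0 0 0 0 0 0 0 0 0 0 0 0]
 [0 0 0 0 0 0 0 0 0 0 0 0 0 0]
 [0 0 0 0 0 0 0 0 0 0 0 0 0 0]
 [0 0 0 0 0 0 0 0 0 0 0 0 0 0]]
23.30573430908919
```

Call:
jog_arm:
  plan:
    - [0,[0,0,0],[0,0,-0.11]]
    - [0,[0,0,0],[0,0,-0.22]]
    - [0,[0,0,0],[0,0,-0.22]]

```text
clock: 17.45
position: [468.5, -420.5, 84.3]
ee_rot: [1.0, -0.01, -0.001, -0.001]
contact_force: [-0.8, 1.0, -1.9]
gripper_width: 11.1
grasp_force: 58.8
```

Call:
jog_arm:
  plan:
    - [0,[-0.22,-0.4,0],[0,0,0]]
    - [0,[-0.44,-0.8,0],[0,0,0]]
    - [0,[-0.44,-0.91,0],[0,0,0]]

```text
clock: 17.82
position: [424.5, -327.0, 85.1]
ee_rot: [1.0, -0.01, -0.002, -0.001]
contact_force: [0.5, -0.1, -1.0]
gripper_width: 10.8
grasp_force: 58.9
```

Call:
jog_arm:
  plan:
    - [0,[-0.22,-0.4,0],[0,0,0]]
    - [0,[-0.44,-0.8,0],[0,0,0]]
    - [0,[-0.44,-0.91,0],[0,0,0]]
    - [0,[-0.44,-0.91,0],[0,0,0]]

```text
clock: 18.32
position: [385.9, -237.3, 86.2]
ee_rot: [1.0, -0.009, 0.001, 0.0]
contact_force: [0.1, -0.7, -0.8]
gripper_width: 10.6
grasp_force: 59.0
```

Call:
jog_arm:
  plan:
    - [0,[0,0,0.25],[0,0,0]]
    - [0,[0,0,0.5],[0,0,0]]
    - [0,[0,0,0.57],[0,0,0]]
    - [0,[0,0,0.57],[0,0,0]]

```text
clock: 18.82
position: [385.2, -238.0, 28.6]
ee_rot: [1.0, -0.01, -0.0, 0.0]
contact_force: [0.5, 0.2, -0.9]
gripper_width: 11.1
grasp_force: 59.0
```

Run:
```python
from h import *
s=read_state();p=s["position"];M=R.from_quat(s["ee_rot"]).as_matrix();print(p.round(1),M[:,0].round(3),s["gripper_width"])
d=snap("side");t=snap("top")
P=cloud(d)
m=(d["img"].min(2)>100)&(abs(P[...,2]-38)<14)&(P[...,0]>380)&(P[...,0]<490)&(P[...,1]>-265)&(P[...,1]<-215)
q=P[m].astype(np.float32);print(len(q))
f=cv2.fitLine(q,cv2.DIST_HUBER,0,.01,.01).ravel();tt=(q-f[3:])@f[:3];print(f,f[3:]+tt.min()*f[:3],f[3:]+tt.max()*f[:3])
a=d["img"][215:285,310:390,::-1];b=t["img"][190:260,370:430,::-1]
cv2.imwrite("pics/c6.png",np.hstack([cv2.resize(a,(440,385),interpolation=2),cv2.resize(b,(330,385),interpolation=2)]))
```

```text
[ 385.2 -238.    28.6] [ 1.    -0.019 -0.   ] 11.109412023343456
44
[ 9.9482614e-01  8.4429272e-02  5.6503214e-02  4.1762866e+02
 -2.4176360e+02  3.6608322e+01] [ 380.13507  -244.94562    34.478794] [ 449.77197  -239.03564    38.433968]
```

View pics/c6.png

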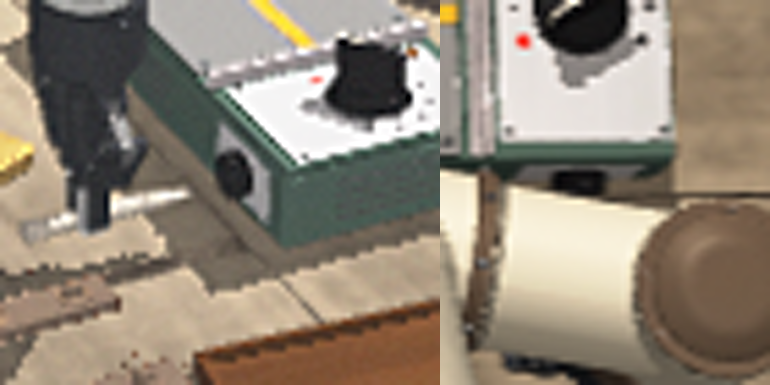

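The side crop shows the punch tip at (188,192) aimed level at the shroud (236,175). Both are consistent with the computed poses, so I advance.

Call:
jog_arm:
  plan:
    - [0,[0,0,-0.02],[0,0,0]]
    - [0,[0.1,0,-0.02],[0,0,0]]
    - [0,[0.2,0,-0.02],[0,0,0]]
    - [0,[0.25,0,-0.02],[0,0,0]]
    - [0,[0.3,0,-0.02],[0,0,0]]
    - [0,[0.3,0,-0.02],[0,0,0]]
    - [0,[0.3,0,-0.02],[0,0,0]]

```text
clock: 19.8
position: [414.2, -237.8, 30.7]
ee_rot: [1.0, -0.009, -0.0, -0.0]
contact_force: [0.3, 0.5, -1.7]
gripper_width: 10.9
grasp_force: 59.0
```

Call:
jog_arm:
  plan:
    - [0,[0.02,0,0],[0,0,0]]
    - [0,[0.04,0,0],[0,0,0]]
    - [0,[0.04,0,0],[0,0,0]]

```text
clock: 20.18
position: [418.5, -237.9, 30.8]
ee_rot: [1.0, -0.009, -0.0, -0.0]
contact_force: [-0.6, 0.1, -1.4]
gripper_width: 11.0
grasp_force: 59.0
```

Call:
jog_arm:
  plan:
    - [0,[0.02,0,0],[0,0,0]]
    - [0,[0.04,0,0],[0,0,0]]
    - [0,[0.04,0,0],[0,0,0]]

```text
clock: 20.55
position: [421.8, -237.9, 30.5]
ee_rot: [1.0, -0.009, -0.001, -0.0]
contact_force: [-2.1, 0.4, -1.1]
gripper_width: 11.0
grasp_force: 59.0
```

Call:
jog_arm:
  plan:
    - [0,[0.02,0,0],[0,0,0]]
    - [0,[0.02,0,0],[0,0,0]]
    - [0,[0.02,0,0],[0,0,0]]

```text
clock: 20.92
position: [424.0, -237.9, 30.6]
ee_rot: [1.0, -0.009, -0.001, -0.0]
contact_force: [-4.1, -0.1, -1.2]
gripper_width: 11.2
grasp_force: 59.0
```

Call:
jog_arm:
  plan:
    - [0,[0.01,0,0],[0,0,0]]
    - [0,[0.02,0,0],[0,0,0]]
    - [0,[0.02,0,0],[0,0,0]]
    - [0,[0.02,0,0],[0,0,0]]

```text
clock: 21.42
position: [424.7, -237.9, 30.4]
ee_rot: [1.0, -0.01, -0.002, -0.0]
contact_force: [-6.8, -0.7, -0.4]
gripper_width: 10.9
grasp_force: 59.1
```

Call:
jog_arm:
  plan:
    - [0,[0.01,0,0],[0,0,0]]
    - [0,[0.02,0,0],[0,0,0]]
    - [0,[0.02,0,0],[0,0,0]]
    - [0,[0.02,0,0],[0,0,0]]

```text
clock: 21.92
position: [424.9, -237.7, 30.0]
ee_rot: [1.0, -0.01, -0.004, -0.001]
contact_force: [-9.4, -0.9, 1.2]
gripper_width: 11.2
grasp_force: 59.2
```

The force rises against the stop with no further travel, so the button is fully in. Now I retreat and return the punch.

Call:
jog_arm:
  plan:
    - [0,[-0.2,0,0],[0,0,0]]
    - [0,[-0.42,0,0],[0,0,0]]
    - [0,[-0.42,0,-0.3],[0,0,0]]
    - [0,[-0.42,0,-0.6],[0,0,0]]
    - [0,[-0.42,0,-0.6],[0,0,0]]

```text
clock: 22.55
position: [390.9, -238.2, 93.8]
ee_rot: [1.0, -0.009, 0.006, 0.001]
contact_force: [-0.2, 0.1, -0.7]
gripper_width: 10.9
grasp_force: 59.0
```

Call:
jog_arm:
  plan:
    - [0,[0.22,0.4,0],[0,0,0]]
    - [0,[0.44,0.8,0],[0,0,0]]
    - [0,[0.44,0.91,0],[0,0,0]]

```text
clock: 22.92
position: [431.3, -331.4, 90.0]
ee_rot: [1.0, -0.01, 0.001, 0.001]
contact_force: [-0.2, 0.2, -1.9]
gripper_width: 11.2
grasp_force: 59.1
```

Call:
jog_arm:
  plan:
    - [0,[0.22,0.4,0],[0,0,0]]
    - [0,[0.44,0.8,0],[0,0,0]]
    - [0,[0.44,0.91,0],[0,0,0]]

```text
clock: 23.3
position: [472.4, -422.5, 89.5]
ee_rot: [1.0, -0.01, 0.0, 0.0]
contact_force: [-0.1, 0.7, -1.2]
gripper_width: 11.0
grasp_force: 59.2
```

Call:
jog_arm:
  plan:
    - [0,[0,0,0],[0,0,0.11]]
    - [0,[0,0,0],[0,0,0.22]]
    - [0,[0,0,0],[0,0,0.22]]
    - [0,[0,0,0],[0,0,0.22]]

```text
clock: 23.8
position: [471.0, -420.4, 90.6]
ee_rot: [0.992, -0.123, -0.0, -0.0]
contact_force: [-0.1, -1.2, -0.8]
gripper_width: 11.0
grasp_force: 59.2
```

Call:
jog_arm:
  plan:
    - [0,[0,0,0.3],[0,0,0]]
    - [0,[0,0,0.6],[0,0,0]]
    - [0,[0,0,0.75],[0,0,0]]
    - [0,[0,0,0.82],[0,0,0]]
    - [0,[0,0,0.82],[0,0,0]]
    - [30,[0,0,0.82],[0,0,0]]
    - [30,[0,0,0.82],[0,0,0]]
    - [30,[0,0,0.82],[0,0,0]]
    - [30,[0,0,0.4],[0,0,0]]
    - [30,[0,0,0],[0,0,0]]

```text
clock: 25.05
position: [471.1, -421.0, 91.7]
ee_rot: [0.992, -0.124, -0.0, -0.0]
contact_force: [0.9, -0.8, -0.6]
gripper_width: 30.0
grasp_force: 0.0
```

Call:
jog_arm:
  plan:
    - [30,[0,0,-0.5],[0,0,0]]
    - [60,[0,0,-1],[0,0,0]]
    - [60,[0,-0.5,-1],[0,0,0]]
    - [85,[0,-1,-1],[0,0,0]]
    - [85,[0,-1,-1],[0,0,0]]

```text
clock: 25.68
position: [496.5, -321.5, 191.7]
ee_rot: [0.993, -0.122, 0.001, -0.0]
contact_force: [-0.6, -0.7, -0.1]
gripper_width: 84.9
grasp_force: 0.0
```

Run:
```python
from h import *
s=read_state();print(s["position"].round(1),s["joints"].round(2),s["ee_rot"].round(3))
d=snap("side");t=snap("top")
for D in(d,t):
    P=cloud(D);m=(P[...,2]>14)&(P[...,2]<32)&(D["img"].min(2)>110)&(P[...,0]>390)&(P[...,0]<570)&(P[...,1]>-490)&(P[...,1]<-380)
    q=P[m].astype(np.float32);print(len(q));
    if len(q)>8: print(cv2.minAreaRect(q[:,:2]),q[:,2].mean())
    m=(P[...,2]>9)&(P[...,2]<40)&(P[...,0]>330)&(P[...,0]<600)&(P[...,1]>70)&(P[...,1]<280)
    n,l,st,c=cv2.connectedComponentsWithStats(m.astype(np.uint8))
    for i in range(1,n):
        if st[i,4]>60:
            q=P[l==i].astype(np.float32);f=cv2.fitLine(q[:,:2],cv2.DIST_HUBER,0,.01,.01).ravel();print("chis",cv2.minAreaRect(q[:,:2]),np.degrees(np.arctan2(f[1],f[0])),c[i])
np.savez("top3.npz",**t)
```

```text
[ 496.5 -321.5  191.7] [-0.3   0.36 -0.14 -0.   -1.08  1.63] [ 0.993 -0.122  0.001 -0.   ]
94Traceback (most recent call last):
  File "<stdin>", line 7, in <module>
cv2.error: OpenCV(4.12.0) /io/opencv/modules/imgproc/src/convhull.cpp:143: error: (-215:Assertion failed) total >= 0 && (depth == CV_32F || depth == CV_32S) in function 'convexHull'
```

Call:
jog_arm:
  plan:
    - [85,[0,0,0],[0,0,0.17]]
    - [85,[0,0,0],[0,0,0.34]]
    - [85,[0,0,0],[0,0,0.5]]
    - [85,[0,0,0],[0,0,0.64]]
    - [85,[0,0,0],[0,0,0.64]]

```text
clock: 26.4
position: [495.5, -325.1, 190.6]
ee_rot: [0.896, -0.444, -0.0, 0.0]
contact_force: [-0.8, -0.8, 1.1]
gripper_width: 84.8
grasp_force: 0.0
```

Call:
jog_arm:
  plan:
    - [85,[0,0,0],[0,0,0.17]]
    - [85,[0,0,0],[0,0,0.34]]
    - [85,[0,0,0],[0,0,0.5]]
    - [85,[0,0,0],[0,0,0.63]]
    - [85,[0,0,0],[0,0,0.63]]

```text
clock: 27.02
position: [495.6, -324.6, 190.7]
ee_rot: [-0.705, 0.709, 0.0, -0.0]
contact_force: [0.7, -0.2, 0.6]
gripper_width: 85.0
grasp_force: 0.0
```

```bash
cat >> h.py <<'E'
def chis():
    for nm in("top","side"):
        D=get_image(nm);P=cloud(D)
        S=cv2.cvtColor(D["img"],cv2.COLOR_RGB2HSV)[...,1]
        m=(P[...,2]>8)&(P[...,2]<40)&(P[...,0]>330)&(P[...,0]<640)&(P[...,1]>60)&(P[...,1]<300)&(S<130)
        n,l,st,c=cv2.connectedComponentsWithStats(m.astype(np.uint8))
        for i in range(1,n):
            if st[i,4]>60:
                q=np.ascontiguousarray(P[l==i][:,:2].astype(np.float32));f=cv2.fitLine(q,cv2.DIST_HUBER,0,.01,.01).ravel()
                t=(q-f[2:])@f[:2];e=[(f[2:]+k*f[:2]).round(1) for k in(t.min(),t.max())]
                print(nm,st[i,4],"rect",np.round(cv2.minAreaRect(q)[0],1),np.round(cv2.minAreaRect(q)[1],1),"ang",np.degrees(np.arctan2(f[1],f[0])).round(1),"ends",*e)
    s=read_state();M=R.from_quat(s["ee_rot"]).as_matrix();print(s["position"].round(1),"yaw_y",np.degrees(np.arctan2(M[1,1],M[0,1])).round(1),"j",s["joints"].round(2),s["gripper_width"].round(1))
E
python3 -c "
from h import *
chis()"
```

```text
top 182 rect [615.5 243.8] [ 29.7 139.6] ang -62.1 ends [576.8 302.2] [642.1 178.9]
top 292 rect [538.1 176.1] [176.3  25.3] ang 85.7 ends [532.1  88.1] [545.4 263.9]
top 309 rect [393.9 179.8] [ 24.  172.2] ang -89.6 ends [394.2 266. ] [395.3  93.7]
side 70 rect [616.  247.5] [ 43.1 134.9] ang -60.8 ends [574.2 301.4] [639.9 183.6]
side 75 rect [534.9 182. ] [163.   19.1] ang 82.8 ends [523.9 101.2] [544.2 262.9]
side 107 rect [390.8 184. ] [ 28.5 179.3] ang -88.9 ends [389.5 273.9] [392.9  94.6]Traceback (most recent call last):
  File "<string>", line 3, in <module>
    chis()
    ~~~~^^
  File "h.py", line 40, in chis
    s=read_state();M=R.from_quat(s["ee_rot"]).as_matrix();print(s["position"].round(1),"yaw_y",np.degrees(np.arctan2(M[1,1],M[0,1])).round(1),"j",s["joints"].round(2),s["gripper_width"].round(1))
                                                                                                                                                                       ^^^^^^^^^^^^^^^^^^^^^^^^
AttributeError: 'float' object has no attribute 'round'
```

Call:
jog_arm:
  plan:
    - [85,[-0.5,-0.04,0],[0,0,0]]
    - [85,[-1,-0.087,0],[0,0,0]]
    - [85,[-1,-0.087,0],[0,0,0]]

```text
clock: 27.5
position: [505.7, -221.8, 191.2]
ee_rot: [-0.706, 0.708, -0.0, 0.0]
contact_force: [-0.7, 0.2, 0.2]
gripper_width: 84.9
grasp_force: 0.0
```

Call:
jog_arm:
  plan:
    - [85,[-0.5,-0.04,0],[0,0,0]]
    - [85,[-1,-0.087,0],[0,0,0]]
    - [85,[-1,-0.087,0],[0,0,0]]

```text
clock: 27.88
position: [515.4, -122.4, 191.1]
ee_rot: [-0.706, 0.708, -0.0, 0.0]
contact_force: [-0.3, 0.1, -0.9]
gripper_width: 85.1
grasp_force: 0.0
```

Call:
jog_arm:
  plan:
    - [85,[-0.5,-0.04,0],[0,0,0]]
    - [85,[-1,-0.087,0],[0,0,0]]
    - [85,[-1,-0.087,0],[0,0,0]]

```text
clock: 28.25
position: [525.0, -23.0, 190.9]
ee_rot: [-0.706, 0.708, -0.0, 0.0]
contact_force: [0.0, 0.6, -0.2]
gripper_width: 84.9
grasp_force: 0.0
```

Call:
jog_arm:
  plan:
    - [85,[-0.5,-0.04,0],[0,0,0]]
    - [85,[-1,-0.087,0],[0,0,0]]
    - [85,[-1,-0.087,0],[0,0,0]]

```text
clock: 28.62
position: [534.7, 76.6, 190.7]
ee_rot: [-0.705, 0.709, -0.0, 0.0]
contact_force: [0.5, -0.7, 0.5]
gripper_width: 84.9
grasp_force: 0.0
```

Call:
jog_arm:
  plan:
    - [85,[-0.5,-0.04,0],[0,0,0.03]]
    - [85,[-1,-0.087,0],[0,0,0.067]]
    - [85,[-1,-0.087,0],[0,0,0.067]]
    - [85,[-1,-0.087,0],[0,0,0.067]]

```text
clock: 29.12
position: [543.5, 174.0, 190.5]
ee_rot: [-0.679, 0.735, 0.0, -0.001]
contact_force: [0.4, -0.9, -0.1]
gripper_width: 84.9
grasp_force: 0.0
```

```bash
sed -i 's/\["gripper_width"\].round(1)/["gripper_width"]/' h.py; python3 -c "
from h import *
chis()"
```

```text
top 67 rect [545.6 242. ] [42.7 18. ] ang -85.9 ends [542.5 263.5] [545.6 220.1]
top 170 rect [533.5 135.8] [94.8 25.6] ang 86.5 ends [532.6  88.2] [538.3 183.1]
top 277 rect [397.1 173.5] [165.4  23.5] ang -89.5 ends [394.4 255.9] [395.7  90.6]
side 72 rect [612.  250.1] [ 43.9 127.7] ang -61.2 ends [571.3 301.4] [633.  189.3]
side 74 rect [536.6 181.5] [169.2  20.7] ang 84.6 ends [525.7  97.4] [541.6 266. ]
side 108 rect [392.5 181.8] [182.4  25.3] ang -88.5 ends [387.9 272.8] [392.6  91.1]
[543.4 173.8 190.7] yaw_y 175.4 j [ 0.59  0.33 -0.19  0.   -1.06 -0.67] 84.85980114152987
```

Call:
jog_arm:
  plan:
    - [60,[0,0.045,0.4],[0,0,0]]
    - [60,[0,0.045,0.8],[0,0,0]]
    - [60,[0,0.045,1],[0,0,0]]
    - [60,[0,0.045,1],[0,0,0]]

```text
clock: 29.72
position: [538.0, 174.0, 89.4]
ee_rot: [-0.678, 0.735, 0.0, -0.002]
contact_force: [0.4, 0.1, -0.1]
gripper_width: 60.2
grasp_force: 0.0
```

Call:
jog_arm:
  plan:
    - [60,[0,0,0.4],[0,0,0]]
    - [60,[0,0,0.7],[0,0,0]]
    - [60,[0,0,0.86],[0,0,0]]
    - [60,[0,0,0.86],[0,0,0]]

```text
clock: 30.22
position: [539.1, 175.6, 4.8]
ee_rot: [-0.679, 0.734, -0.0, -0.0]
contact_force: [-0.6, 0.9, 1.2]
gripper_width: 60.0
grasp_force: 0.0
```

Call:
jog_arm:
  plan:
    - [0,[0,0,0],[0,0,0]]
    - [0,[0,0,0],[0,0,0]]
    - [0,[0,0,0],[0,0,0]]
    - [0,[0,0,0],[0,0,0]]
    - [0,[0,0,0],[0,0,0]]
    - [0,[0,0,0],[0,0,0]]
    - [0,[0,0,0],[0,0,0]]

```text
clock: 31.1
position: [539.9, 176.5, 6.4]
ee_rot: [-0.679, 0.734, -0.0, 0.001]
contact_force: [-1.5, 0.5, 6.4]
gripper_width: 18.1
grasp_force: 61.0
```

Call:
jog_arm:
  plan:
    - [0,[0,0,-0.2],[0,0,0]]
    - [0,[0,0,-0.5],[0,0,0]]
    - [0,[0,0,-0.9],[0,0,0]]
    - [0,[0,0,-1],[0,0,0]]
    - [0,[0,0,-1],[0,0,0]]

```text
clock: 31.72
position: [538.3, 175.8, 104.4]
ee_rot: [-0.679, 0.734, 0.0, -0.0]
contact_force: [-0.3, -1.2, -4.5]
gripper_width: 17.7
grasp_force: 59.9
```

```bash
python3 -c "
from h import *
s=read_state();p=s['position'];M=R.from_quat(s['ee_rot']).as_matrix();print(p.round(1),M.round(3).tolist(),s['gripper_width'],s['contact_force'])
d=snap('side');P=cloud(d);t=snap('top')
m=(abs(P[...,0]-p[0])<45)&(abs(P[...,1]-p[1])<130)&(abs(P[...,2]-p[2]-8)<22)&(d['img'].min(2)>85)
q=P[m];print(len(q),q.min(0),q.max(0))
u,v=proj(d,p).astype(int);u2,v2=proj(t,p).astype(int)
a=d['img'][v-40:v+30,u-45:u+45,::-1];b=t['img'][v2-35:v2+35,u2-45:u2+45,::-1]
cv2.imwrite('pics/c7.png',np.hstack([cv2.resize(a,(400,311),interpolation=2),cv2.resize(b,(400,311),interpolation=2)]));print(u,v,u2,v2)
"
```

```text
[538.3 175.8 104.4] [[-0.079, -0.997, -0.001], [-0.997, 0.079, 0.0], [-0.0, 0.001, -1.0]] 17.692731707059135 [-0.26335604 -1.18618737 -4.45888007]
79 [514.33626968  85.48074342 105.46337991] [554.76913395 248.32783683 133.07006179]
316 184 267 207
```

View pics/c7.png

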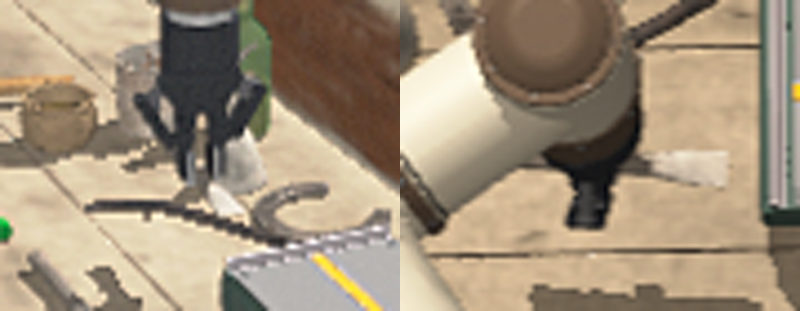

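Chisel A is held at its middle, with the blade towards -y (top crop (690,168)). Now I raise, turn and carry it.

Call:
jog_arm:
  plan:
    - [0,[0,0,-0.3],[0,0,0]]
    - [0,[0,0,-0.6],[0,0,-0.13]]
    - [0,[0,0,-0.6],[0,0,-0.26]]
    - [0,[0,0,-0.6],[0,0,-0.39]]
    - [0,[0,0,-0.6],[0,0,-0.52]]
    - [0,[0,0,-0.6],[0,0,-0.65]]
    - [0,[0,0,-0.6],[0,0,-0.78]]
    - [0,[0,0,-0.6],[0,0,-0.78]]

```text
clock: 32.83
position: [538.0, 175.5, 162.8]
ee_rot: [0.914, -0.405, -0.001, 0.001]
contact_force: [0.8, 0.4, -2.9]
gripper_width: 18.3
grasp_force: 59.8
```

Call:
jog_arm:
  plan:
    - [0,[0,0,0],[0,0,-0.13]]
    - [0,[0,0,0],[0,0,-0.26]]
    - [0,[0,0,0],[0,0,-0.39]]
    - [0,[0,0,0],[0,0,-0.52]]
    - [0,[0,0,0],[0,0,-0.65]]
    - [0,[0,0,0],[0,0,-0.78]]
    - [0,[0,0,0],[0,0,-0.78]]

```text
clock: 33.7
position: [538.5, 175.8, 163.8]
ee_rot: [1.0, -0.009, -0.001, 0.0]
contact_force: [-0.1, -0.0, -3.4]
gripper_width: 18.3
grasp_force: 59.8
```

Call:
jog_arm:
  plan:
    - [0,[0.1,0.3,0],[0,0,0]]
    - [0,[0.2,0.65,0],[0,0,0]]
    - [0,[0.28,0.98,0],[0,0,0]]

```text
clock: 34.08
position: [565.4, 76.6, 164.2]
ee_rot: [1.0, -0.01, -0.0, 0.0]
contact_force: [0.9, 0.0, -4.0]
gripper_width: 17.9
grasp_force: 59.9
```

Call:
jog_arm:
  plan:
    - [0,[0.1,0.3,0],[0,0,0]]
    - [0,[0.2,0.65,0],[0,0,0]]
    - [0,[0.28,0.98,0],[0,0,0]]
    - [0,[0.28,0.98,0],[0,0,0]]

```text
clock: 34.58
position: [591.8, -22.9, 163.9]
ee_rot: [1.0, -0.011, -0.001, 0.0]
contact_force: [-0.0, 0.7, -3.3]
gripper_width: 18.1
grasp_force: 59.9
```

```bash
python3 -c "
from h import *
chis();s=read_state();print(s['contact_force'])"
```

```text
top 101 rect [596.3 265.7] [18.8 80. ] ang -60.5 ends [576.5 300.2] [615.9 230.5]
top 143 rect [396.6 223.3] [20.9 85.3] ang 89.1 ends [393.6 180.4] [395.  265.8]
side 69 rect [614.9 245.2] [ 41.9 125. ] ang -60.7 ends [575.3 295.1] [636.5 186. ]
side 107 rect [390.3 180.9] [ 24.3 181.3] ang -89.0 ends [388.7 271.8] [392.   90.2]
[591.6 -21.1 164.1] yaw_y -91.1 j [ 0.24  0.38 -0.17 -0.   -1.02  1.31] 18.065962347639427
[-0.68002972  0.45073663 -3.04857556]
```

Call:
jog_arm:
  plan:
    - [0,[0,0,0.3],[0,0,0]]
    - [0,[0,0,0.6],[0,0,0]]
    - [0,[0,0,0.75],[0,0,0]]
    - [0,[0,0,0.79],[0,0,0]]
    - [0,[0,0,0.82],[0,0,0]]
    - [0,[0,0,0.82],[0,0,0]]

```text
clock: 35.42
position: [592.4, -20.7, 83.6]
ee_rot: [1.0, -0.008, 0.001, -0.0]
contact_force: [-0.4, 0.5, -2.7]
gripper_width: 18.1
grasp_force: 59.8
```

Call:
jog_arm:
  plan:
    - [0,[0,0,0.01],[0,0,0]]
    - [0,[0,0,0.01],[0,0,0]]

```text
clock: 35.67
position: [592.0, -20.9, 82.2]
ee_rot: [1.0, -0.008, 0.0, -0.0]
contact_force: [-0.7, 0.6, -3.2]
gripper_width: 18.4
grasp_force: 59.9
```

Call:
jog_arm:
  plan:
    - [0,[0,0,0.01],[0,0,0]]
    - [0,[0,0,0.015],[0,0,0]]
    - [0,[0,0,0.02],[0,0,0]]
    - [0,[0,0,0.02],[0,0,0]]

```text
clock: 36.17
position: [591.9, -20.9, 80.4]
ee_rot: [1.0, -0.008, 0.0, 0.0]
contact_force: [-2.3, 0.2, 1.5]
gripper_width: 18.0
grasp_force: 60.6
```

Call:
jog_arm:
  plan:
    - [40,[0,0,0],[0,0,0]]
    - [40,[0,0,0],[0,0,0]]
    - [40,[0,0,0],[0,0,0]]
    - [40,[0,0,0],[0,0,0]]
    - [40,[0,0,-0.3],[0,0,0]]
    - [40,[0,0,-0.7],[0,0,0]]
    - [40,[0,0,-1],[0,0,0]]
    - [40,[0,0,-1],[0,0,0]]

```text
clock: 37.17
position: [593.6, -20.7, 182.9]
ee_rot: [1.0, -0.008, 0.003, -0.0]
contact_force: [-0.2, -0.1, -0.1]
gripper_width: 40.4
grasp_force: 0.0
```

Call:
jog_arm:
  plan:
    - [60,[0,0,0],[0,0,0.17]]
    - [60,[0,0,0],[0,0,0.34]]
    - [60,[0,0,0],[0,0,0.51]]
    - [60,[0,0,0],[0,0,0.68]]
    - [60,[0,0,0],[0,0,0.74]]
    - [60,[0,0,0],[0,0,0.74]]

```text
clock: 37.92
position: [591.3, -20.9, 178.7]
ee_rot: [0.923, -0.385, -0.001, 0.0]
contact_force: [0.8, 0.5, 0.5]
gripper_width: 59.7
grasp_force: 0.0
```

Call:
jog_arm:
  plan:
    - [60,[0,0,0],[0,0,0.17]]
    - [60,[0,0,0],[0,0,0.34]]
    - [60,[0,0,0],[0,0,0.51]]
    - [60,[0,0,0],[0,0,0.68]]
    - [60,[0,0,0],[0,0,0.74]]
    - [60,[0,0,0],[0,0,0.74]]

```text
clock: 38.67
position: [591.6, -20.9, 179.2]
ee_rot: [0.71, -0.705, -0.0, 0.0]
contact_force: [-0.3, -0.9, 0.4]
gripper_width: 59.9
grasp_force: 0.0
```

Call:
jog_arm:
  plan:
    - [60,[-0.3,0.3,0],[0,0,0]]
    - [60,[-0.67,0.66,0],[0,0,0]]
    - [60,[-0.67,0.66,0],[0,0,0]]

```text
clock: 39.05
position: [523.4, 47.2, 179.9]
ee_rot: [0.711, -0.703, -0.0, 0.0]
contact_force: [0.9, -0.2, 0.4]
gripper_width: 59.7
grasp_force: 0.0
```

Call:
jog_arm:
  plan:
    - [60,[-0.3,0.3,0],[0,0,0]]
    - [60,[-0.67,0.66,0],[0,0,0]]
    - [60,[-0.67,0.66,0],[0,0,0]]

```text
clock: 39.42
position: [457.9, 113.6, 180.0]
ee_rot: [0.711, -0.703, -0.0, -0.0]
contact_force: [0.2, 0.2, 0.4]
gripper_width: 59.9
grasp_force: 0.0
```

Call:
jog_arm:
  plan:
    - [60,[-0.3,0.3,0],[0,0,0]]
    - [60,[-0.67,0.66,0],[0,0,0]]
    - [60,[-0.67,0.66,0],[0,0,0]]
    - [60,[-0.67,0.66,0],[0,0,0]]

```text
clock: 39.92
position: [393.6, 178.9, 179.9]
ee_rot: [0.709, -0.705, 0.0, -0.0]
contact_force: [0.3, -0.2, 1.0]
gripper_width: 59.9
grasp_force: 0.0
```

```bash
cat >> h.py <<'E'
def plate():
    for nm in("top","side"):
        D=get_image(nm);P=cloud(D)
        m=(P[...,2]>85)&(P[...,2]<105)&(P[...,0]>480)&(P[...,0]<700)&(P[...,1]>-175)&(P[...,1]<48)
        n,l,st,c=cv2.connectedComponentsWithStats(m.astype(np.uint8))
        for i in range(1,n):
            if st[i,4]>40:
                q=np.ascontiguousarray(P[l==i][:,:2].astype(np.float32));f=cv2.fitLine(q,cv2.DIST_HUBER,0,.01,.01).ravel()
                t=(q-f[2:])@f[:2];e=[(f[2:]+k*f[:2]).round(1) for k in(t.min(),t.max())]
                print("PLATE",nm,st[i,4],"rect",np.round(cv2.minAreaRect(q)[0],1),np.round(cv2.minAreaRect(q)[1],1),"ang",np.degrees(np.arctan2(f[1],f[0])).round(1),"ends",*e,"z",np.median(P[l==i][:,2]))
E
python3 -c "
from h import *
chis();plate()"
```

```text
top 182 rect [617.1 243.3] [ 33.9 143. ] ang -61.7 ends [576.5 302.3] [644.4 176.3]
top 163 rect [394.5 137. ] [86.4 23.9] ang -88.1 ends [393.3 180.5] [396.1  93.5]
side 75 rect [617.2 243. ] [ 43.1 145.4] ang -61.6 ends [573.2 302.3] [642.5 174.3]
side 104 rect [395. 181.] [176.7  28.7] ang -88.9 ends [389.8 269.4] [393.3  92.2]
[393.7 178.4 179.7] yaw_y -179.8 j [ 0.8   0.1  -0.52  0.   -0.95 -0.8 ] 59.97980947014986
PLATE top 282 rect [590.7 -19.9] [ 23.2 176. ] ang -1.9 ends [502.7 -18.6] [678.6 -24.3] z 91.10953176220676
PLATE side 127 rect [588.4 -24.6] [177.1  26.7] ang -1.0 ends [499.8 -23.8] [676.9 -26.9] z 90.25613916117459
```

Call:
jog_arm:
  plan:
    - [60,[-0.015,0,0.4],[0,0,0]]
    - [60,[-0.015,0,0.8],[0,0,0]]
    - [60,[-0.015,0,1],[0,0,0]]
    - [60,[-0.015,0,1],[0,0,0]]

```text
clock: 40.62
position: [392.4, 179.2, 78.5]
ee_rot: [0.709, -0.706, 0.0, 0.002]
contact_force: [0.3, 0.9, -0.8]
gripper_width: 60.1
grasp_force: 0.0
```

Call:
jog_arm:
  plan:
    - [60,[0,0,0.4],[0,0,0]]
    - [60,[0,0,0.65],[0,0,0]]
    - [60,[0,0,0.75],[0,0,0]]
    - [60,[0,0,0.75],[0,0,0]]

```text
clock: 41.12
position: [393.3, 180.7, 5.2]
ee_rot: [0.709, -0.705, 0.0, -0.0]
contact_force: [0.3, 0.2, -0.0]
gripper_width: 59.9
grasp_force: 0.0
```

Call:
jog_arm:
  plan:
    - [0,[0,0,0],[0,0,0]]
    - [0,[0,0,0],[0,0,0]]
    - [0,[0,0,0],[0,0,0]]
    - [0,[0,0,0],[0,0,0]]
    - [0,[0,0,0],[0,0,0]]
    - [0,[0,0,0],[0,0,0]]
    - [0,[0,0,0],[0,0,0]]

```text
clock: 42.0
position: [393.8, 181.4, 6.1]
ee_rot: [0.709, -0.705, 0.0, -0.002]
contact_force: [0.4, -1.2, 6.0]
gripper_width: 18.1
grasp_force: 59.6
```

Call:
jog_arm:
  plan:
    - [0,[0,0,-0.2],[0,0,0]]
    - [0,[0,0,-0.5],[0,0,0]]
    - [0,[0,0,-0.9],[0,0,0]]
    - [0,[0,0,-1],[0,0,0]]
    - [0,[0,0,-1],[0,0,0]]

```text
clock: 42.62
position: [392.3, 180.3, 104.8]
ee_rot: [0.709, -0.705, -0.0, -0.0]
contact_force: [0.4, 1.6, -2.3]
gripper_width: 18.0
grasp_force: 59.1
```

Call:
jog_arm:
  plan:
    - [0,[0,0,-0.3],[0,0,0]]
    - [0,[0,0,-0.7],[0,0,0]]
    - [0,[0,0,-0.8],[0,0,0]]
    - [0,[0,0,-0.8],[0,0,0]]

```text
clock: 43.12
position: [392.0, 180.1, 183.5]
ee_rot: [0.709, -0.705, -0.0, 0.001]
contact_force: [0.1, -0.5, -4.6]
gripper_width: 17.6
grasp_force: 59.3
```

Call:
jog_arm:
  plan:
    - [0,[0,0,0],[0,0,-0.13]]
    - [0,[0,0,0],[0,0,-0.26]]
    - [0,[0,0,0],[0,0,-0.39]]
    - [0,[0,0,0],[0,0,-0.52]]
    - [0,[0,0,0],[0,0,-0.65]]
    - [0,[0,0,0],[0,0,-0.74]]
    - [0,[0,0,0],[0,0,-0.74]]

```text
clock: 44.0
position: [391.7, 179.7, 182.6]
ee_rot: [0.923, -0.386, -0.001, 0.002]
contact_force: [-0.8, -0.0, -2.2]
gripper_width: 17.9
grasp_force: 59.2
```

Call:
jog_arm:
  plan:
    - [0,[0,0,0],[0,0,-0.13]]
    - [0,[0,0,0],[0,0,-0.26]]
    - [0,[0,0,0],[0,0,-0.39]]
    - [0,[0,0,0],[0,0,-0.52]]
    - [0,[0,0,0],[0,0,-0.65]]
    - [0,[0,0,0],[0,0,-0.74]]
    - [0,[0,0,0],[0,0,-0.74]]

```text
clock: 44.88
position: [392.2, 180.1, 183.7]
ee_rot: [1.0, -0.009, -0.001, 0.001]
contact_force: [-0.1, 0.4, -2.7]
gripper_width: 17.9
grasp_force: 59.2
```

Call:
jog_arm:
  plan:
    - [0,[0.22,0.3,0],[0,0,0]]
    - [0,[0.46,0.63,0],[0,0,0]]
    - [0,[0.68,0.93,0],[0,0,0]]

```text
clock: 45.25
position: [459.6, 85.4, 184.1]
ee_rot: [1.0, -0.009, -0.001, 0.0]
contact_force: [0.4, -0.1, -2.8]
gripper_width: 18.1
grasp_force: 59.3
```

Call:
jog_arm:
  plan:
    - [0,[0.22,0.3,0],[0,0,0]]
    - [0,[0.46,0.63,0],[0,0,0]]
    - [0,[0.68,0.93,0],[0,0,0]]

```text
clock: 45.62
position: [526.3, -8.8, 183.8]
ee_rot: [1.0, -0.009, -0.001, 0.0]
contact_force: [0.0, 0.1, -2.6]
gripper_width: 17.8
grasp_force: 59.3
```

Call:
jog_arm:
  plan:
    - [0,[0.22,0.3,0],[0,0,0]]
    - [0,[0.46,0.63,0],[0,0,0]]
    - [0,[0.68,0.93,0],[0,0,0]]
    - [0,[0.68,0.93,0],[0,0,0]]

```text
clock: 46.12
position: [593.0, -103.5, 183.0]
ee_rot: [1.0, -0.011, -0.001, 0.0]
contact_force: [-1.0, 0.6, -2.6]
gripper_width: 18.1
grasp_force: 59.4
```

```bash
python3 -c "
from h import *
chis();plate()"
```

```text
top 166 rect [612.2 242. ] [ 20.8 139.8] ang -62.6 ends [577.5 302.5] [641.9 178.4]
side 67 rect [614.7 247.5] [ 48.2 126.6] ang -61.1 ends [573.7 298.6] [635.2 187.1]
[ 591.7 -101.7  183.4] yaw_y -91.0 j [ 0.1   0.38 -0.12 -0.   -1.07  1.45] 17.806215053889563
PLATE top 157 rect [590.6 -20.1] [ 19.6 127.9] ang 0.5 ends [526.1 -23.6] [653.9 -22.4] z 92.05702221192678
PLATE side 122 rect [583.2 -27.5] [169.8  31.7] ang -0.3 ends [498.2 -25.3] [668.3 -26.3] z 90.8934314810005
```

Call:
jog_arm:
  plan:
    - [0,[0,0,0.3],[0,0,0]]
    - [0,[0,0,0.6],[0,0,0]]
    - [0,[0,0,0.85],[0,0,0]]
    - [0,[0,0,0.95],[0,0,0]]
    - [0,[0,0,0.99],[0,0,0]]
    - [0,[0,0,0.99],[0,0,0]]

```text
clock: 47.08
position: [592.9, -101.4, 86.6]
ee_rot: [1.0, -0.007, 0.001, 0.0]
contact_force: [-0.4, -1.4, -2.5]
gripper_width: 17.6
grasp_force: 59.4
```

Call:
jog_arm:
  plan:
    - [0,[0,0,0.01],[0,0,0]]
    - [0,[0,0,0.02],[0,0,0]]
    - [0,[0,0,0.03],[0,0,0]]
    - [0,[0,0,0.03],[0,0,0]]

```text
clock: 47.58
position: [592.4, -101.6, 82.8]
ee_rot: [1.0, -0.008, -0.0, -0.0]
contact_force: [-0.9, 0.2, -2.1]
gripper_width: 18.0
grasp_force: 59.4
```

Call:
jog_arm:
  plan:
    - [0,[0,0,0.01],[0,0,0]]
    - [0,[0,0,0.02],[0,0,0]]
    - [0,[0,0,0.025],[0,0,0]]
    - [0,[0,0,0.025],[0,0,0]]

```text
clock: 48.08
position: [592.4, -101.6, 80.3]
ee_rot: [1.0, -0.008, -0.0, 0.0]
contact_force: [-0.4, 0.5, -3.3]
gripper_width: 18.4
grasp_force: 59.5
```

Call:
jog_arm:
  plan:
    - [36,[0,0,0],[0,0,0]]
    - [36,[0,0,0],[0,0,0]]
    - [36,[0,0,0],[0,0,0]]
    - [36,[0,0,0],[0,0,0]]
    - [36,[0,0,-0.3],[0,0,0]]
    - [36,[0,0,-0.7],[0,0,0]]
    - [36,[0,0,-1],[0,0,0]]
    - [36,[0,0,-1],[0,0,0]]

```text
clock: 49.08
position: [594.1, -101.6, 183.6]
ee_rot: [1.0, -0.008, 0.003, -0.0]
contact_force: [-0.3, 0.5, -0.3]
gripper_width: 36.0
grasp_force: 0.0
```

Call:
jog_arm:
  plan:
    - [60,[-0.4,0.4,-0.3],[0,0,0]]
    - [60,[-0.8,0.8,-0.5],[0,0,0]]
    - [60,[-1,1,-0.5],[0,0,0]]

```text
clock: 49.45
position: [489.4, -201.5, 231.4]
ee_rot: [1.0, -0.008, 0.001, 0.0]
contact_force: [1.2, -0.8, -0.2]
gripper_width: 59.9
grasp_force: 0.0
```

Call:
jog_arm:
  plan:
    - [60,[-0.4,0.4,0],[0,0,0]]
    - [60,[-0.8,0.8,0],[0,0,0]]
    - [60,[-1,1,0],[0,0,0]]
    - [60,[-1,1,0],[0,0,0]]

```text
clock: 49.95
position: [387.6, -299.2, 229.6]
ee_rot: [1.0, -0.009, -0.001, -0.0]
contact_force: [0.7, 0.4, -0.6]
gripper_width: 59.8
grasp_force: 0.0
```

```bash
python3 -c "
from h import *
chis();plate();d=snap('top');s=snap('side')
a=d['img'][145:275,290:480,::-1];b=s['img'][150:300,290:450,::-1]
cv2.imwrite('pics/c8.png',np.hstack([cv2.resize(a,(438,300),interpolation=2),cv2.resize(b,(320,300),interpolation=2)]))"
```

```text
top 166 rect [610.1 240.8] [ 18.2 139.9] ang -62.3 ends [577.3 302.4] [642.2 178.6]
[ 389.3 -298.4  229.8] yaw_y -90.9 j [-0.32  0.16 -0.31 -0.   -1.1   1.88] 59.5458796300341
PLATE top 292 rect [ 592.1 -101.1] [ 23.8 176.3] ang -1.8 ends [503.9 -99.1] [ 680.2 -104.8] z 91.2305204879857
PLATE top 281 rect [590.7 -20.3] [ 23.2 175.2] ang -1.7 ends [503.2 -18.9] [678.2 -24. ] z 91.20327836826664
PLATE side 63 rect [629.3 -24.5] [24.3 90.6] ang -4.7 ends [584.  -23.5] [674.6 -31.1] z 89.88639427861926
PLATE side 127 rect [ 589.  -106.1] [ 29.8 175.6] ang -1.4 ends [ 501.3 -104.2] [ 676.7 -108.4] z 90.14114751853583
```

View pics/c8.png

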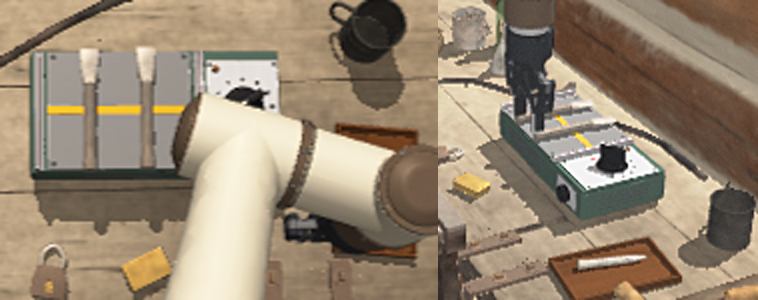

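Both chisels lie square across the strip (top crop (90,105) and (147,105)), and the punch is in the tray (side crop (612,262)). Now the switch goes to step five.

Call:
jog_arm:
  plan:
    - [85,[0.4,-0.12,0],[0,0,0]]
    - [85,[0.8,-0.24,0],[0,0,0]]
    - [85,[1,-0.315,0],[0,0,0]]

```text
clock: 50.62
position: [491.8, -267.4, 229.8]
ee_rot: [1.0, -0.007, -0.0, -0.0]
contact_force: [-0.1, -0.2, 0.2]
gripper_width: 85.2
grasp_force: 0.0
```

Call:
jog_arm:
  plan:
    - [85,[0.4,-0.12,0],[0,0,0]]
    - [85,[0.8,-0.24,0],[0,0,0]]
    - [85,[1,-0.315,0],[0,0,0]]

```text
clock: 51.0
position: [591.9, -237.4, 229.5]
ee_rot: [1.0, -0.007, -0.001, -0.0]
contact_force: [-1.0, -0.0, -0.7]
gripper_width: 85.1
grasp_force: 0.0
```

Call:
jog_arm:
  plan:
    - [60,[0,0,0],[0,0,0.17]]
    - [60,[0,0,0],[0,0,0.34]]
    - [60,[0,0,0],[0,0,0.51]]
    - [60,[0,0,0],[0,0,0.68]]
    - [60,[0,0,0],[0,0,0.85]]
    - [60,[0,0,0],[0,0,1]]
    - [60,[0,0,0],[0,0,1]]
    - [60,[0,0,0],[0,0,1]]

```text
clock: 52.0
position: [590.3, -238.3, 230.2]
ee_rot: [0.863, -0.506, -0.0, 0.0]
contact_force: [0.7, -0.1, 0.6]
gripper_width: 60.0
grasp_force: 0.0
```

```bash
python3 -c "
from h import *
chis()
print(rel((591.5,-238.8,91)))"
```

```text
top 183 rect [616.  245.7] [ 31.6 136.9] ang -61.4 ends [576.1 301.9] [641.6 181.8]
side 70 rect [614.5 243.3] [ 43.4 134.3] ang -63.0 ends [575.3 299.4] [636.2 179.7]
[ 590.3 -238.5  230.2] yaw_y -150.8 j [-0.13  0.41  0.04 -0.   -1.2   0.64] 59.887809936260176
[ 0.009 -0.009  1.392]
```

Call:
jog_arm:
  plan:
    - [60,[0.01,-0.01,0.4],[0,0,0]]
    - [60,[0.01,-0.01,0.8],[0,0,0]]
    - [60,[0.01,-0.01,0.9],[0,0,0]]
    - [60,[0.01,-0.01,0.9],[0,0,0]]

```text
clock: 52.6
position: [592.0, -239.2, 140.6]
ee_rot: [0.862, -0.506, 0.0, 0.0]
contact_force: [0.2, 0.4, 0.4]
gripper_width: 59.9
grasp_force: 0.0
```

Call:
jog_arm:
  plan:
    - [60,[0,0,0.3],[0,0,0]]
    - [50,[0,0,0.48],[0,0,0]]
    - [40,[0,0,0.48],[0,0,0]]

```text
clock: 52.98
position: [591.4, -239.0, 91.8]
ee_rot: [0.862, -0.507, -0.001, 0.0]
contact_force: [0.3, -0.5, -1.2]
gripper_width: 39.9
grasp_force: 0.0
```

Call:
jog_arm:
  plan:
    - [0,[0,0,0],[0,0,0]]
    - [0,[0,0,0],[0,0,0]]
    - [0,[0,0,0],[0,0,0]]
    - [0,[0,0,0],[0,0,0]]
    - [0,[0,0,0],[0,0,0]]
    - [0,[0,0,0],[0,0,0]]
    - [0,[0,0,0],[0,0,0]]

```text
clock: 53.85
position: [592.6, -239.2, 93.9]
ee_rot: [0.862, -0.506, 0.001, -0.0]
contact_force: [-0.0, 1.0, 6.0]
gripper_width: 11.8
grasp_force: 61.8
```

Call:
jog_arm:
  plan:
    - [0,[0,0,-0.02],[0,0,0.15]]
    - [0,[0,0,-0.02],[0,0,0.3]]
    - [0,[0,0,-0.02],[0,0,0.45]]
    - [0,[0,0,-0.02],[0,0,0.6]]
    - [0,[0,0,-0.02],[0,0,0.75]]
    - [0,[0,0,-0.02],[0,0,0.9]]
    - [0,[0,0,-0.02],[0,0,1]]
    - [0,[0,0,-0.02],[0,0,1]]

```text
clock: 54.85
position: [594.4, -239.2, 94.0]
ee_rot: [-0.493, 0.87, -0.002, 0.002]
contact_force: [5.6, -1.8, -4.8]
gripper_width: 11.7
grasp_force: 60.3
```

Call:
jog_arm:
  plan:
    - [0,[0,0,0],[0,0,0.15]]
    - [0,[0,0,0],[0,0,0.3]]
    - [0,[0,0,0],[0,0,0.45]]
    - [0,[0,0,0],[0,0,0.6]]
    - [0,[0,0,0],[0,0,0.75]]
    - [0,[0,0,0],[0,0,0.9]]
    - [0,[0,0,0],[0,0,1]]
    - [0,[0,0,0],[0,0,1]]

```text
clock: 55.85
position: [595.3, -240.8, 94.0]
ee_rot: [0.008, 1.0, -0.002, 0.004]
contact_force: [7.8, -7.1, -7.0]
gripper_width: 11.3
grasp_force: 59.9
```

Call:
jog_arm:
  plan:
    - [0,[0,0,0],[0,0,0.15]]
    - [0,[0,0,0],[0,0,0.3]]
    - [0,[0,0,0],[0,0,0.45]]
    - [0,[0,0,0],[0,0,0.5]]
    - [0,[0,0,0],[0,0,0.5]]
    - [0,[0,0,0],[0,0,0.5]]

```text
clock: 56.6
position: [595.0, -241.7, 94.1]
ee_rot: [0.266, 0.964, -0.001, 0.004]
contact_force: [6.9, -9.4, -6.6]
gripper_width: 11.7
grasp_force: 59.9
```

```bash
python3 -c "
from h import *
s=read_state();M=R.from_quat(s['ee_rot']).as_matrix();print(s['position'],np.degrees(np.arctan2(M[1,1],M[0,1])),s['wrist_torque'],s['contact_force'])"
```

```text
[ 594.98929128 -241.65751982   94.05999985] 59.13523857905366 [-2.92562644 -2.05496815  0.03312702] [ 6.89941014 -9.35855794 -6.62451304]
```

Call:
jog_arm:
  plan:
    - [60,[0,0,0],[0,0,0]]
    - [60,[0,0,0],[0,0,0]]
    - [60,[0,0,0],[0,0,0]]
    - [60,[0,0,0],[0,0,0]]
    - [60,[0,0,-0.4],[0,0,0]]
    - [60,[0,0,-0.8],[0,0,0]]
    - [60,[0,0,-1],[0,0,0]]

```text
clock: 57.48
position: [592.6, -239.1, 197.3]
ee_rot: [0.266, 0.964, 0.0, 0.002]
contact_force: [0.3, 0.4, 0.2]
gripper_width: 59.9
grasp_force: 0.0
```

Call:
jog_arm:
  plan:
    - [60,[0.03,-0.4,-0.2],[0,0,0]]
    - [60,[0.06,-0.8,-0.4],[0,0,0]]
    - [60,[0.07,-1,-0.5],[0,0,0]]

```text
clock: 57.85
position: [533.6, -322.5, 245.9]
ee_rot: [0.267, 0.964, -0.0, 0.001]
contact_force: [0.8, 0.5, -1.3]
gripper_width: 60.0
grasp_force: 0.0
```

Call:
jog_arm:
  plan:
    - [60,[0.03,-0.4,0],[0,0,0]]
    - [60,[0.06,-0.8,0],[0,0,0]]
    - [60,[0.07,-1,0],[0,0,0]]

```text
clock: 58.22
position: [475.9, -404.4, 244.0]
ee_rot: [0.267, 0.964, 0.0, -0.0]
contact_force: [0.5, -1.3, -0.6]
gripper_width: 60.1
grasp_force: 0.0
```

Call:
jog_arm:
  plan:
    - [60,[0,-0.4,0],[0,0,0]]
    - [60,[0,-0.8,0],[0,0,0]]
    - [60,[0,-0.8,0],[0,0,0]]
    - [60,[0,-0.8,0],[0,0,0]]

```text
clock: 58.72
position: [436.3, -471.7, 243.9]
ee_rot: [0.266, 0.964, 0.0, -0.0]
contact_force: [0.8, -0.5, 0.4]
gripper_width: 59.9
grasp_force: 0.0
```

```bash
python3 -c "
from h import *
plate();d=snap('top');s=snap('side')
P=cloud(d);m=(P[...,2]>95)&(P[...,2]<125)&(abs(P[...,0]-590)<45)&(abs(P[...,1]+239)<45)
q=np.ascontiguousarray(P[m][:,:2].astype(np.float32));f=cv2.fitLine(q,1,0,.01,.01).ravel();print(len(q),q.mean(0),np.degrees(np.arctan2(f[1],f[0])))
a=d['img'][165:215,365:420,::-1];b=s['img'][150:300,290:450,::-1]
cv2.imwrite('pics/c9.png',np.hstack([cv2.resize(a,(440,400),interpolation=2),cv2.resize(b,(360,400),interpolation=2)]))"
```

```text
PLATE top 300 rect [ 592.6 -101.3] [ 23.4 175.9] ang -2.1 ends [504.6 -99. ] [ 680.3 -105.4] z 90.89088406745304
PLATE top 287 rect [590.8 -19.9] [ 23.3 175.7] ang -1.7 ends [502.9 -18.8] [678.6 -24.1] z 91.24819719076845
PLATE side 129 rect [586.7 -24.1] [ 30.7 176.3] ang -1.0 ends [498.6 -24. ] [675.  -27.3] z 90.69768827671874
PLATE side 114 rect [ 574.4 -103.1] [ 24.6 143.3] ang -1.4 ends [ 502.8 -103.8] [ 646.  -107.4] z 90.5856330589292
70 [ 590.43915 -239.39626] -30.838114
```

View pics/c9.png

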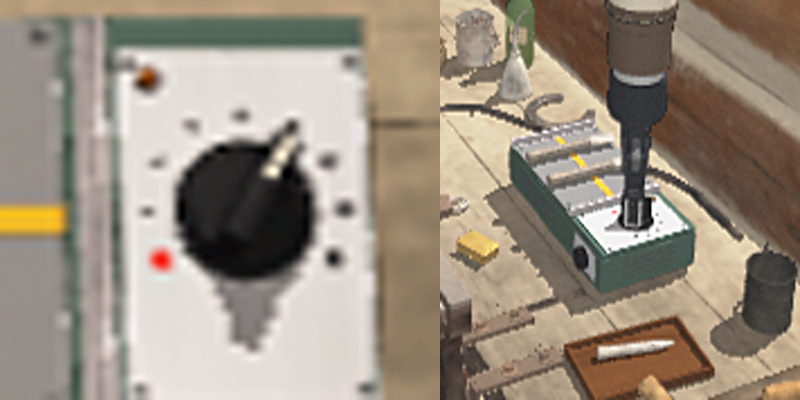

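The pointer stands at the fifth dot after red (291,128), and the bar's angle gives about 150 degrees. The chisels and the punch are in place, so I hand in.

```bash
python3 -c "
from bench import *
print(job_done())"
```

```text
the job is handed in; nothing more can be done
None
```

The job is handed in, with no verdict returned: the switch was turned to off, the reset button was pressed with the punch, both chisels on the bench lie square across the brass strip, the switch is at step five and the punch is back in its tray.

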